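# Drive the core-tube piston to the far end with the push rod

## Robot

A 6-joint arm with a two-finger parallel gripper is mounted at the origin on the work surface. World frame = base frame: x ahead of the robot, y to its left, z up, the work surface at z = 0. Lengths are in m, angles in rad, forces in N, time in s.
With the tool pointing down it reaches from about 0.25 to 0.725 m from the base axis. Payload 4 kg.
Tool frame: the origin (TCP) lies midway between the tips of the shut fingers; the grasp point (between the pads) lies 19 mm behind it (bot.grasp_offset is the distance from the TCP to the grasp point, in m); z points along the fingers, y is the direction in which the jaws open and shut (so a half turn about z gives the same grasp; the last joint's range is limited). The gripper opens to 85 mm and grips with 20 to 120 N. Pads are 22 mm wide; open, the fingers measure 114 mm over their backs; the gripper's body (76 mm by 85 mm) begins 54 mm behind the grasp point. The pads swing forward as they close: fully open they stand 13 mm farther back than shut.
Start: joints at [1.228, 0.241, 0.005, 1.335, 0, 1.571], TCP at [0.168, 0.471, 0.21] pointing down, gripper open.
Joint ranges: [-2.72, 2.72], [-1.05, 1.87], [-1.09, 1.28], [-1.99, 2.15], [-1.42, 1.44], [-3.14, 3.14]. Speed limits (rad/s): [2.79, 2.79, 3.14, 3.14, 3.14, 3.14].

## Interface

Orientations are given as a unit quaternion [x, y, z, w].
In Python, from workcell import sensors, optics, bot gives the robot as it stands.
- The arm moves only by the tool apply_moves, never from a script. Its argument "plan" is one flat list of numbers, 6 for each row, row after row: the shift along the tool's x, y, z in m, then the turn, a rotation vector about the tool's x, y, z in rad. In form: [tx, ty, tz, ax, ay, az, tx, ty, tz, ax, ay, az, ...]. A call has 1 to 12 rows; each row is the pose to reach, as a shift and turn from the pose commanded when the call began, along the tool's axes at that moment; what a row does not reach only later rows make up. A row lasts 1/12 s, in which the tool goes at most 41.7 mm and 7.16 degrees, less where a joint would pass 70% of its speed; a pose out of reach is approached as far as the arm can. A call with a gripper value outside its range is refused whole. "grip" is the finger opening in m, from 0 to 0.0854, set as the call begins (left out, the last holds). The fingers move at their own pace and stop on an object; the grip force is fixed at half the most. Time passes only in rows, so rows that repeat a pose let the fingers close. It gives the time, the measured TCP pose, the force and the opening at its end, in the units of the state.
- sensors.get_obs(): the state, without advancing time (a new reading comes with each control period).
- optics.camera(name): name is "scene" or "side" or "wrist"; returns a dict with "pixels" (480x640x3 uint8, red, green, blue), "fx", "fy", "cx", "cy" (pixels), "pose" (4x4, takes a point from camera to world coordinates); the wrist camera has in their place "tool_from_camera" (4x4, takes a point from camera to tool coordinates, whose origin is the TCP and whose axes are the flange's). Camera axes: x right, y up, looking along -z (the intrinsics and any distortion apply to the point x, -y, -z); pixel columns grow to the right and rows downward; lengths in m; the calibration is good to about 2 mm. A picture is of the moment at which its call begins: read the wrist's pose just before it. There is no depth.
- bot.job_done(): hands the job in, once; it reports no verdict.
The state is a dict: "clock": time; "joint_pos": joint angles; "joint_vel": joint speeds; "tau": joint torques, N m; "eef_pos": TCP position; "tool_rot": TCP orientation; "ft_force": force on the tool from outside, world axes, zero at the start; "ft_torque": the same for the moment, N m; "grip_width": finger opening in m.
Only numpy, scipy, OpenCV 4.12 (cv2) and the standard library are available. Lean on these libraries where they do the work, as an engineer would, in place of code of your own. Each camera call takes 0.05 s, during which the arm holds its last target.

## Task

Make the sediment-core extruder ready: take the white push rod with the handle out of its rest, hold it near its middle and push its plain end partway into the extruder's bore, then let go of it, leaving it in the bore. Grip it again further back, by its handle, and push on so that the rubber piston in the clear tube goes to the far end and the rod's collar is pressed home against the rubber buffer ring: press firmly (about 10 N) for a moment, but stay under 25 N and do not ram or wrench the rod in the bore; then let go and leave it seated. Leave the other things on the bench where they are.

Things in the scene. Friction and masses are not known exactly. Their poses are not given: they have to be found in the camera images.
- rod: white plastic push rod, 0.1 kg: plain rod 12 mm diameter, 220 mm long, then a collar (30 mm diameter, 6 mm thick), then a round handle (22 mm diameter, 44 mm long). Origin on the axis at its balance point; x along the rod to the plain end (tip x = +135 mm, collar front face x = -85 mm, handle x = -91 to -135 mm). Starts level in the rest, axis 40 mm above the table, plain end toward the extruder
- tip (a point): centre of the rod's plain end face; axes as the rod's
- shoulder (a point): centre of the front face of the rod's collar, the face that seats on the buffer ring; axes as the rod's
- handle (a point): middle of the handle, on the rod's axis, 28 mm behind the collar's front face; axes as the rod's
- rest: grey plastic rod rest, fixed: base 200 x 70 x 6 mm with two posts (12 mm thick, 40 mm wide, 41 mm high) at x = -70 and +85 mm; the rod lies along x in their notches (14 mm wide, open upward, floor 34 mm up) and can be gripped from above between them. Origin at the centre of the base's underside
- extruder: core extruder, fixed: base 300 x 90 x 12 mm; guide block 60 mm wide, from x = 8 to 68 mm, top 115 mm up, bored through along x (14 mm diameter, 1.5 mm chamfer, axis level, 90 mm above the table); then a clear tube 50 mm outer, 42 mm inner diameter, 200 mm long. Origin on the table under the buffer ring's front face; x axis level along the bore, inward (push direction)
- mouth (a point): point on the bore's axis in the plane of the buffer ring's unpressed front face, 90 mm above the table; x axis inward along the bore. The block's own hole begins 8 mm further in
- buffer: black rubber buffer ring on the front of the guide block around the bore: outer diameter 34 mm, hole 20 mm, 8 mm thick; origin at the centre of its front face, x axis inward. It gives about 1 mm per 8 N, and springs back slowly when let go
- piston (a joint): position of the black rubber piston (39 mm diameter, 20 mm thick) along the clear tube, m: 0 with its near face 125 mm inward of the mouth, grows inward to 0.12; starts between 0 and 0.035; a seal drag of about 8 N resists and it stays where left. With the rod seated it reads about 0.095
- beaker_a: bystander, leave alone: glass beaker 92 mm wide with a steel sieve on it and a white thin rod across, 160 mm high; origin at its underside
- beaker_b: bystander, leave alone: the same as beaker_a; origin at its underside
- beaker_c: bystander, leave alone: glass beaker with a steel sieve, no rod, 150 mm high; origin at its underside
- spare_sieve: bystander, leave alone: steel sieve pan 92 mm wide, 48 mm high; origin at its underside
- rod_tray: bystander, leave alone: white tray 90 x 200 x 25 mm with a short plain white stick in it; origin at its underside
- jar: bystander, leave alone: closed jar 60 mm wide, 75 mm high; origin at its underside
- dish: bystander, leave alone: glass dish 80 mm wide, 18 mm high; origin at its underside
- spatula: bystander, leave alone: steel spatula lying on the bench, 170 mm long; origin at its underside

How it is judged:
On the way, in this order (a step that is already met when the one before it is completed fails the run):
1. the rod, held near its middle (grasp within 60 mm of its balance point), has entered the bore: tip 25 mm or more past the buffer's face (x of tip in the frame of mouth above 0.025 m and y of tip in the frame of mouth between -0.003 and 0.003 m and z of tip in the frame of mouth between -0.003 and 0.003 m and distance between the grasp point and rod below 0.06 m and contact force between the fingers and rod above 1 N), for 0.1 s.
2. the rod has been let go partway in: tip 60 to 150 mm past the buffer's face, not touched by the fingers (x of tip in the frame of mouth between 0.06 and 0.15 m and angle between the x axis of rod and the x axis of extruder, either way round below 0.1 rad and contact force between the fingers and rod below 0.05 N and y of tip in the frame of mouth between -0.008 and 0.008 m and z of tip in the frame of mouth between -0.008 and 0.008 m), for 0.2 s.
3. gripped by its rear end (grasp within 50 mm of the handle's middle), the rod's collar is pressed against the buffer ring with more than 5 N (contact force between rod and buffer above 5 N and x of shoulder in the frame of mouth above -0.003 m and distance between the grasp point and handle below 0.05 m), for 0.2 s.
At the end, for the whole second after the job is handed in: The rod is let go and at rest in the bore, in line with it (within 0.06 rad and 5 mm), its collar within 3 mm of the buffer ring's unpressed front face, and the piston has been pushed to at least 0.09 m (x of shoulder in the frame of mouth between -0.003 and 0.003 m and angle between the x axis of rod and the x axis of extruder, either way round below 0.06 rad and value of joint piston above 0.09 m and linear speed of rod below 0.01 m/s and contact force between the fingers and rod below 0.05 N and y of shoulder in the frame of mouth between -0.005 and 0.005 m and z of shoulder in the frame of mouth between -0.005 and 0.005 m); the robot touches nothing.
It fails at once if the rod is forced: its collar pressed against the buffer ring with 25 N or more (contact force between rod and buffer above 25 N).
It fails at once if the rod is wrenched or rammed: over 40 N in all between it and the extruder (bore, buffer and piston together) (contact force between rod and extruder above 40 N).
It fails at once if the gripper is driven against the extruder with more than 20 N (contact force between the fingers and extruder above 20 N).
It fails at once if a bystander is moved more than 30 mm (distance of any of beaker_a, beaker_b, beaker_c, spare_sieve, rod_tray, jar, dish, spatula from where it was at the start of the episode above 0.03 m).
It also fails if it takes over 72 s, if anything falls off the work surface, if the arm or the gripper's body presses on something with over 40 N, if the wrist force passes 120 N, or if a joint passes its speed limit or range.

## Working session

There is one attempt and no reset: what is moved stays moved. The work goes in short steps, Python scripts to look and compute and a tool call to move; the robot and the scene stay as the last step left them, time stands still between calls to the robot, and variables do not carry over. Pictures are saved under pics/ and viewed, and the job is handed in when it is done.

Besides the shell and the picture viewer there is one more tool, called after "Call:" in YAML: its name, and indented under it one key for each argument. apply_moves: Moves the arm, as the interface text tells. Its arguments: {"type":"object","properties":{"plan":{"type":"array","items":{"type":"number"}},"grip":{"type":"number"}},"required":["plan"]}

```bash
ls; mkdir -p pics; cat > h.py <<'E'
from workcell import sensors, optics, bot
import numpy as np, cv2
from scipy.spatial.transform import Rotation as R
def snap(n,f):
    o=sensors.get_obs(); c=optics.camera(n); cv2.imwrite('pics/'+f+'.png',c['pixels'][:,:,::-1])
    if 'pose' in c: P=np.array(c['pose'])
    else:
        T=np.eye(4);T[:3,:3]=R.from_quat(o['tool_rot']).as_matrix();T[:3,3]=o['eef_pos'];P=T@np.array(c['tool_from_camera'])
    np.savez('pics/'+f+'.npz',P=P,K=[c['fx'],c['fy'],c['cx'],c['cy']]); 
    ks=[k for k in c if k not in('pixels','pose')];
    return c
def ld(f):
    d=np.load('pics/'+f+'.npz'); return d['P'],d['K']
def onz(f,u,v,z):
    P,K=ld(f); d=P[:3,:3]@np.array([(u-K[2])/K[0],-(v-K[3])/K[1],-1]); return P[:3,3]+d*(z-P[2,3])/d[2]
def proj(f,p):
    P,K=ld(f); q=P[:3,:3].T@(np.array(p)-P[:3,3]); return np.array([K[2]+K[0]*q[0]/-q[2],K[3]+K[1]*q[1]/q[2]])
def crop(f,x0,y0,x1,y1,s):
    im=cv2.imread('pics/'+f+'.png')[y0:y1,x0:x1]; cv2.imwrite('pics/'+f+'_c%d_%d.png'%(x0,y0),cv2.resize(im,None,fx=s,fy=s,interpolation=cv2.INTER_CUBIC))
E
python3 - <<'E'
from h import *
for n in('scene','side','wrist'):
    c=snap(n,n+'0'); print({k:v for k,v in c.items() if k!='pixels'})
print(sensors.get_obs(),bot.grasp_offset)
E
```

```text
pics
{'fx': 450.405065320795, 'fy': 450.405065320795, 'cx': 320.8262984966051, 'cy': 240.23199644802102, 'pose': array([[ 0.83796338, -0.33330735,  0.43211525,  1.02097977],
       [ 0.5456411 ,  0.49770862, -0.67421207, -0.64518278],
       [ 0.00965236,  0.80074486,  0.59892779,  0.71009494],
       [ 0.        ,  0.        ,  0.        ,  1.        ]])}
{'fx': 606.3622487687774, 'fy': 606.3622487687774, 'cx': 320.1560253794107, 'cy': 245.9556730719539, 'pose': array([[ 0.91672926,  0.20200763, -0.3446743 ,  0.10103576],
       [-0.39928115,  0.43413534, -0.80752775, -1.08742223],
       [-0.01349147,  0.87790627,  0.47864241,  0.76049163],
       [ 0.        ,  0.        ,  0.        ,  1.        ]])}
{'fx': 404.82507580745954, 'fy': 404.82507580745954, 'cx': 319.70545574896425, 'cy': 236.62691518414104, 'tool_from_camera': array([[ 6.31767993e-04,  9.54847664e-01,  2.97095169e-01,
         7.54791064e-02],
       [ 9.99998803e-01, -1.83611283e-04, -1.53636437e-03,
        -2.00711506e-04],
       [-1.41244390e-03,  2.97095784e-01, -9.54846637e-01,
        -1.63588382e-01],
       [ 0.00000000e+00,  0.00000000e+00,  0.00000000e+00,
         1.00000000e+00]])}
{'clock': 0.15, 'joint_pos': array([1.22796828e+00, 2.41270782e-01, 3.99591167e-03, 1.33519676e+00,
       8.08151278e-07, 1.57078521e+00]), 'joint_vel': array([-0.00054468, -0.00125309,  0.00350037,  0.00035943,  0.00144709,
       -0.0001057 ]), 'tau': array([-5.12622737e-04, -3.72635400e+01,  2.52638626e+01,  1.23820722e-02,
       -5.75429283e-06, -8.79518858e-08]), 'eef_pos': array([0.16789662, 0.47040223, 0.20908766]), 'tool_rot': array([ 1.70570282e-01,  9.85345156e-01, -8.25305145e-04, -1.43285747e-04]), 'ft_force': array([-0.52717362, -1.21043183, -0.21495083]), 'ft_torque': array([-0.01889189,  0.00995424,  0.00326005]), 'grip_width': 0.08527223517772746} 0.0187
```

View pics/scene0.png

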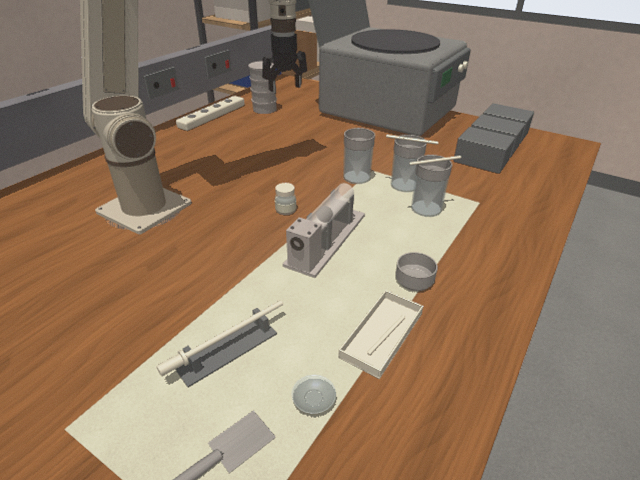

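View pics/side0.png

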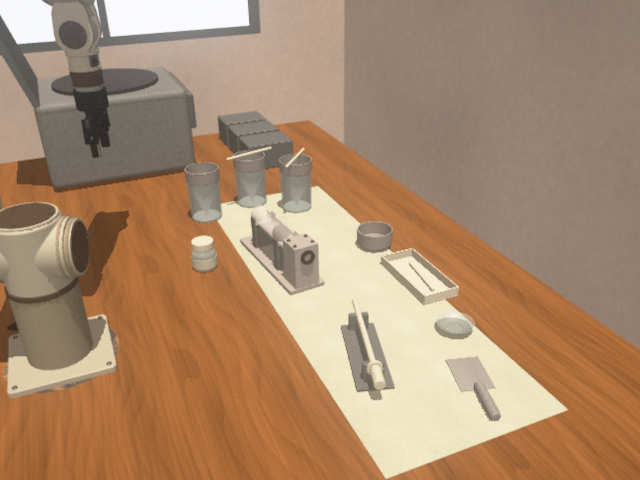

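View pics/wrist0.png

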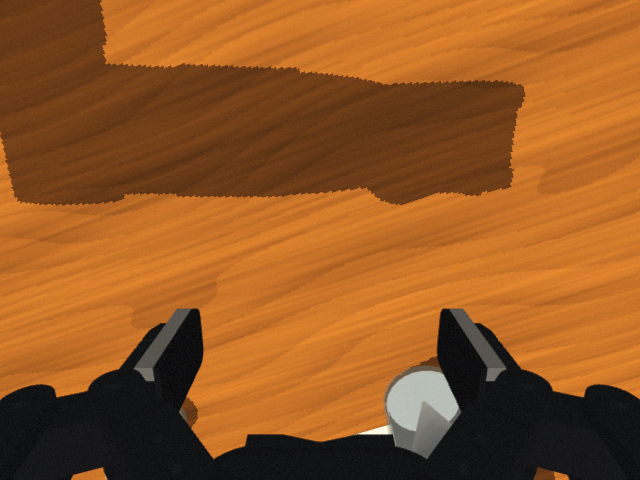

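```bash
python3 - <<'E'
from h import *
crop('scene0',145,290,295,390,5)
crop('scene0',270,170,380,280,5)
crop('side0',330,290,410,410,5)
crop('side0',230,200,330,300,6)
E
```

```text
(no output)
```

View pics/scene0_c145_290.png

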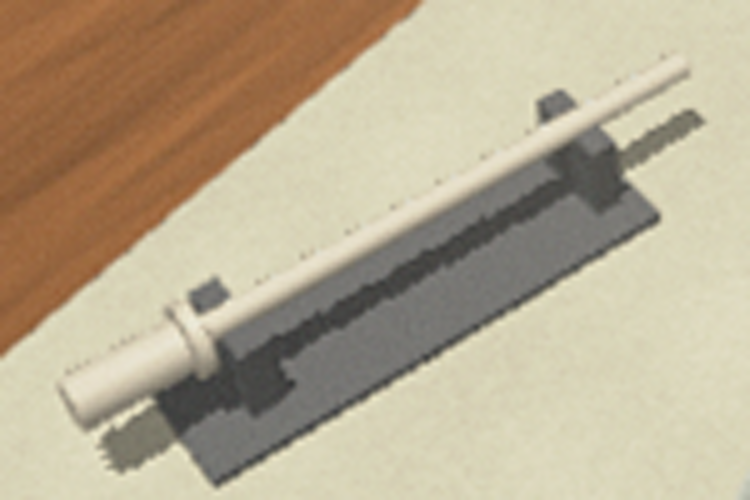

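View pics/scene0_c270_170.png

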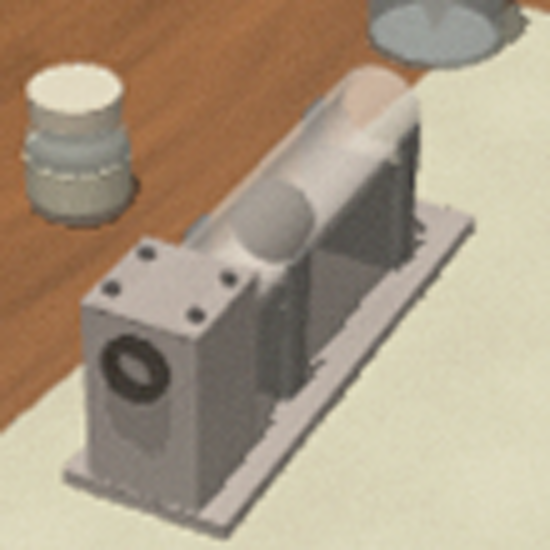

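View pics/side0_c330_290.png

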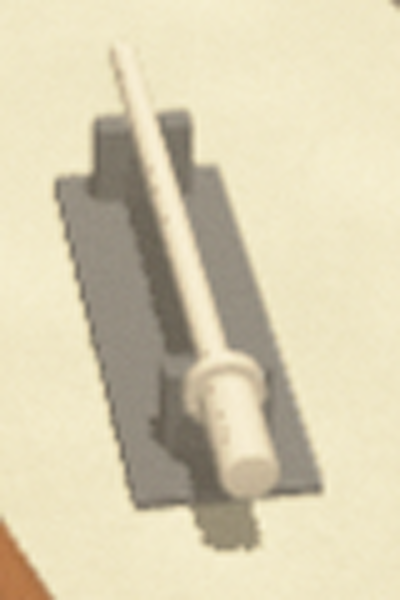

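View pics/side0_c230_200.png

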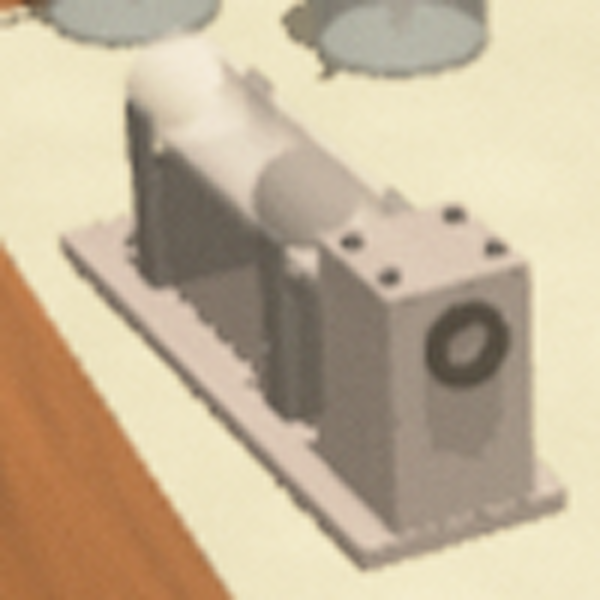

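```bash
python3 - <<'E'
from h import *
print('tip',onz('scene0',282,303.2,.04),onz('side0',354.4,299.6,.04))
print('hend',onz('scene0',160,371,.04),onz('side0',380,385,.04))
print('ring',onz('scene0',297.4,243.6,.09),onz('side0',307.8,257.2,.09))
for q in[(150,238),(258,272),(190,338),(84,303)]: print('top',onz('scene0',270+q[0]/5,170+q[1]/5,.115))
for q in[(320,240),(388,300),(527,262),(455,205)]: print('tops',onz('side0',230+q[0]/6,200+q[1]/6,.115))
# base corners z=.012 front
for q in[(66,472),(225,530),(475,222)]: print('base',onz('scene0',270+q[0]/5,170+q[1]/5,.012))
for q in[(62,238),(362,560),(563,495)]: print('bases',onz('side0',230+q[0]/6,200+q[1]/6,.012))
print('jar',onz('scene0',285,187,.075))
E
```

```text
tip [ 0.58999043 -0.12018885  0.04      ] [ 0.59066709 -0.12184106  0.04      ]
hend [ 0.51165583 -0.37639452  0.04      ] [ 0.51223886 -0.38037792  0.04      ]
ring [0.53630094 0.01249482 0.09      ] [0.53784086 0.00729325 0.09      ]
top [0.5020129  0.07215091 0.115     ]
top [0.55972989 0.07698715 0.115     ]
top [0.56261369 0.01703535 0.115     ]
top [0.50759471 0.01233155 0.115     ]
tops [0.50135584 0.06273935 0.115     ]
tops [0.50758139 0.00822522 0.115     ]
tops [0.56541777 0.01361549 0.115     ]
tops [0.55857454 0.06766152 0.115     ]
base [0.49501094 0.00862042 0.012     ]
base [0.58221094 0.01602603 0.012     ]
base [0.55430565 0.3111493  0.012     ]
bases [0.46281469 0.29606281 0.012     ]
bases [ 0.48968303 -0.00113256  0.012     ]
bases [0.57699194 0.00925589 0.012     ]
jar [0.34425824 0.22200977 0.075     ]
```

```bash
cat >> h.py <<'E'
def yaw2R(yd): # tool down, tool x yaw yd
    a=np.radians(yd); x=np.array([np.cos(a),np.sin(a),0]); z=np.array([0,0,-1.]); return np.c_[x,np.cross(z,x),z]
def delta(pos,yd):
    o=sensors.get_obs(); A=R.from_quat(o['tool_rot']).as_matrix(); p=A.T@(np.array(pos)-o['eef_pos']); r=R.from_matrix(A.T@yaw2R(yd)).as_rotvec()
    print('pos',o['eef_pos'].round(4),'t',round(o['clock'],2),'F',np.round(o['ft_force'],2),'grip',round(o['grip_width'],4)); print('delta',p.round(4),r.round(4)); return p,r
E
python3 - <<'E'
from h import *
delta([.529,.09,.23],95.3)
E
```

```text
pos [0.1679 0.4704 0.2091] t 0.15 F [-0.53 -1.21 -0.21] grip 0.0853
delta [-0.468  -0.2369 -0.0205] [-1.5000e-03  1.0000e-03  1.1355e+00]
```

Call:
apply_moves:
  plan: [-0.036,-0.018,-0.02,0,0,0.09,-0.072,-0.036,-0.02,0,0,0.18,-0.108,-0.055,-0.02,0,0,0.27,-0.144,-0.073,-0.02,0,0,0.36,-0.18,-0.091,-0.02,0,0,0.45,-0.216,-0.109,-0.02,0,0,0.54,-0.252,-0.128,-0.02,0,0,0.63,-0.288,-0.146,-0.02,0,0,0.72,-0.324,-0.164,-0.02,0,0,0.81,-0.36,-0.182,-0.02,0,0,0.9,-0.396,-0.2,-0.02,0,0,0.99,-0.432,-0.219,-0.02,0,0,1.08]

```text
clock: 1.15
eef_pos: [0.5022, 0.1177, 0.2296]
tool_rot: [0.655, 0.756, -0.0, -0.0]
ft_force: [-0.2, 0.7, 0.4]
grip_width: 0.0856
```

```bash
python3 - <<'E'
from h import *
delta([.529,.09,.23],95.3)
E
```

```text
pos [0.5022 0.1177 0.2296] t 1.15 F [-0.22  0.75  0.44] grip 0.0856
delta [-0.0312  0.0226 -0.0004] [-0.0004 -0.0002  0.0509]
```

Call:
apply_moves:
  plan: [-0.03,0.022,0,0,0,0.05,-0.03,0.022,0,0,0,0.05,-0.03,0.022,0,0,0,0.05]

```text
clock: 1.4
eef_pos: [0.5281, 0.0913, 0.2288]
tool_rot: [0.673, 0.74, -0.001, -0.001]
ft_force: [-0.5, 0.9, 0.4]
grip_width: 0.0859
```

```bash
python3 - <<'E'
from h import *
delta([.529,.09,.23],95.3)
snap('wrist','w1')
E
```

```text
pos [0.5281 0.0913 0.2288] t 1.4 F [-0.51  0.9   0.4 ] grip 0.0859
delta [-0.0014  0.0008 -0.0012] [-0.0018 -0.0001  0.0019]
```

View pics/w1.png

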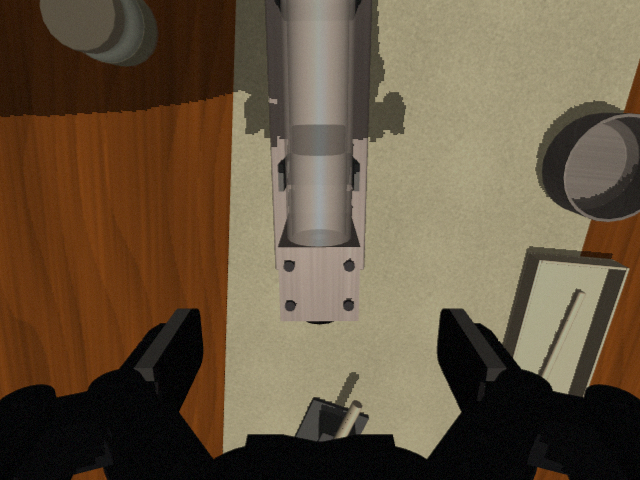

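```bash
python3 - <<'E'
from h import *
crop('w1',250,230,390,335,5)
crop('w1',255,0,385,110,5)
E
```

```text
(no output)
```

View pics/w1_c250_230.png

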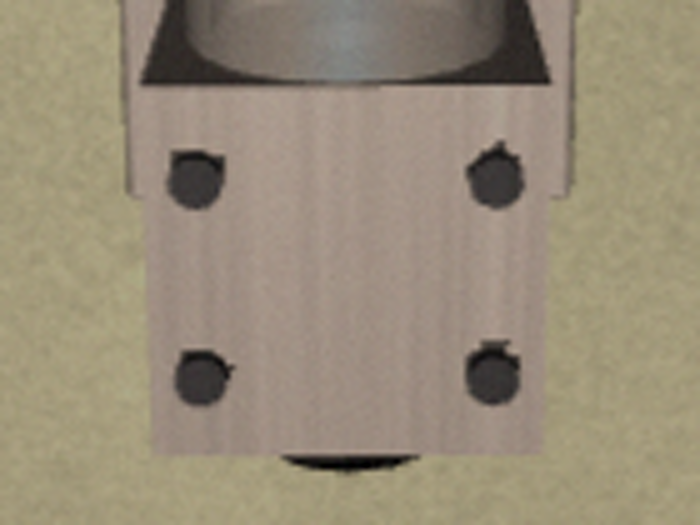

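View pics/w1_c255_0.png

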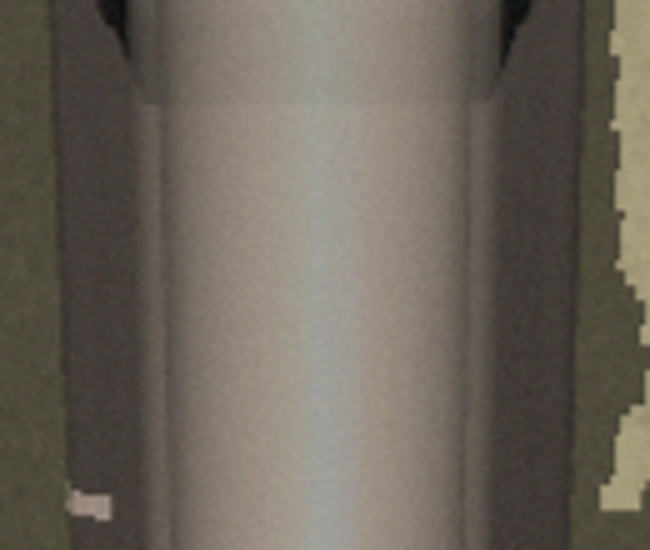

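```bash
python3 - <<'E'
from h import *
f='w1'
t={k:onz(f,250+a/5,230+b/5,.115)[:2] for k,a,b in[('BL',142,84),('BR',551,84),('FR',542,455),('FL',152,455)]}
print(t)
bk=(t['BL']+t['BR'])/2; fr=(t['FL']+t['FR'])/2
d=bk-fr; print('len',np.linalg.norm(d),'w',np.linalg.norm(t['BL']-t['BR']),'yaw',np.degrees(np.arctan2(d[1],d[0])),'fr',fr,'yawside',[np.degrees(np.arctan2(*(t[a]-t[b])[::-1])) for a,b in(('BL','FL'),('BR','FR'))], np.degrees(np.arctan2(*(t['FR']-t['FL'])[::-1]))+90)
b={k:onz(f,u,v,.012)[:2] for k,u,v in[('FL',250+128/5,230+193/5),('FR',250+570/5,230+195/5),('ML',255+52/5,0),('MR',255+583/5,0)]}
print(b); fb=(b['FL']+b['FR'])/2; mb=(b['ML']+b['MR'])/2;d=mb-fb
print('base front',fb,'w',np.linalg.norm(b['FL']-b['FR']),np.linalg.norm(b['ML']-b['MR']),'yaw',np.degrees(np.arctan2(d[1],d[0])))
E
```

```text
{'BL': array([0.50040593, 0.07048299]), 'BR': array([0.55926527, 0.07612029]), 'FR': array([0.56535643, 0.01641564]), 'FL': array([0.50582763, 0.01069842])}
len 0.06002128824549408 w 0.05912868395388796 yaw 95.50349282449822 fr [0.53559203 0.01355703] yawside [np.float64(95.18182631105304), np.float64(95.82524158875725)] 95.48593048861457
{'FL': array([0.49123544, 0.01139311]), 'FR': array([0.58001104, 0.01946747]), 'ML': array([0.4676887 , 0.25031842]), 'MR': array([0.55573833, 0.25868987])}
base front [0.53562324 0.01543029] w 0.08914202604218695 0.0884466951774386 yaw 95.7111486637059
```

```bash
python3 - <<'E'
from h import *
delta([.545,-.265,.23],73)
E
```

```text
pos [0.5272 0.0924 0.229 ] t 1.45 F [ 0.23  0.05 -0.68] grip 0.0859
delta [-0.3575 -0.0168 -0.0011] [-2.000e-03  1.000e-04  3.934e-01]
```

Call:
apply_moves:
  plan: [-0.036,-0.002,-0.001,0,0,0.04,-0.072,-0.004,-0.001,0,0,0.08,-0.108,-0.005,-0.001,0,0,0.12,-0.144,-0.007,-0.001,0,0,0.16,-0.18,-0.008,-0.001,0,0,0.2,-0.216,-0.01,-0.001,0,0,0.24,-0.252,-0.012,-0.001,0,0,0.28,-0.288,-0.014,-0.001,0,0,0.32,-0.324,-0.016,-0.001,0,0,0.36,-0.358,-0.017,-0.001,0,0,0.393,-0.358,-0.017,-0.001,0,0,0.393,-0.358,-0.017,-0.001,0,0,0.393]

```text
clock: 2.45
eef_pos: [0.5452, -0.2648, 0.2303]
tool_rot: [0.803, 0.595, -0.0, -0.001]
ft_force: [-0.1, -0.3, 0.8]
grip_width: 0.0855
```

Call:
apply_moves:
  plan: [0,0,0,0,0,0,0,0,0,0,0,0,0,0,0,0,0,0]
  grip: 0.04

```text
clock: 2.7
eef_pos: [0.5458, -0.2629, 0.2312]
tool_rot: [0.802, 0.597, 0.0, -0.0]
ft_force: [-1.1, -0.0, 0.4]
grip_width: 0.0518
```

```bash
python3 - <<'E'
from h import *
delta([.545,-.265,.23],73)
snap('wrist','w2')
crop('w2',220,0,420,480,1)
E
```

```text
pos [ 0.5458 -0.2629  0.2312] t 2.7 F [-1.12 -0.02  0.37] grip 0.0518
delta [-0.0022 -0.0002  0.0012] [ 0.0001 -0.0002  0.0047]
```

View pics/w2.png

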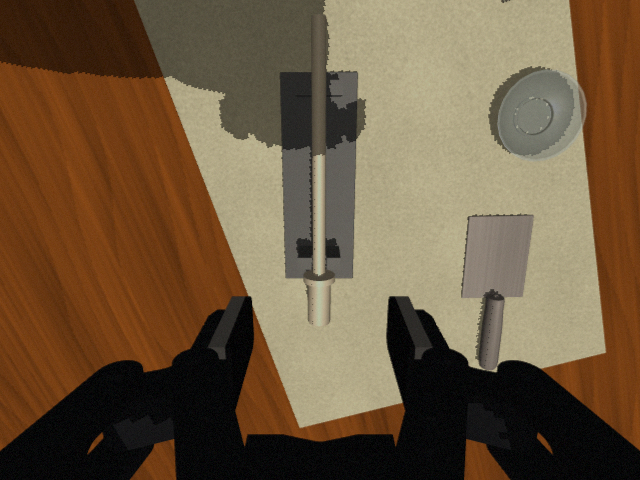

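```bash
python3 - <<'E'
from h import *
crop('w2',270,0,370,110,5)
crop('w2',270,235,370,335,6)
E
```

```text
(no output)
```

View pics/w2_c270_0.png

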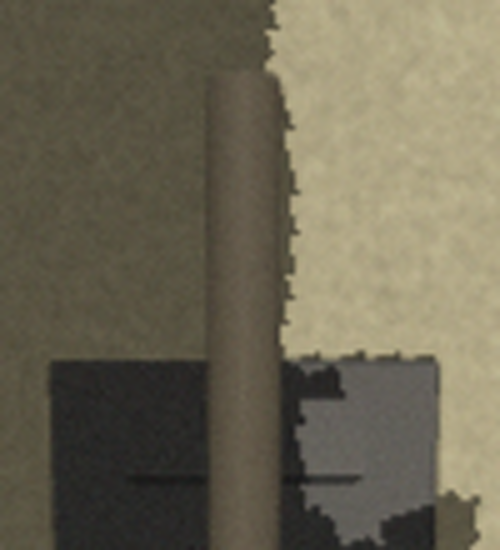

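View pics/w2_c270_235.png

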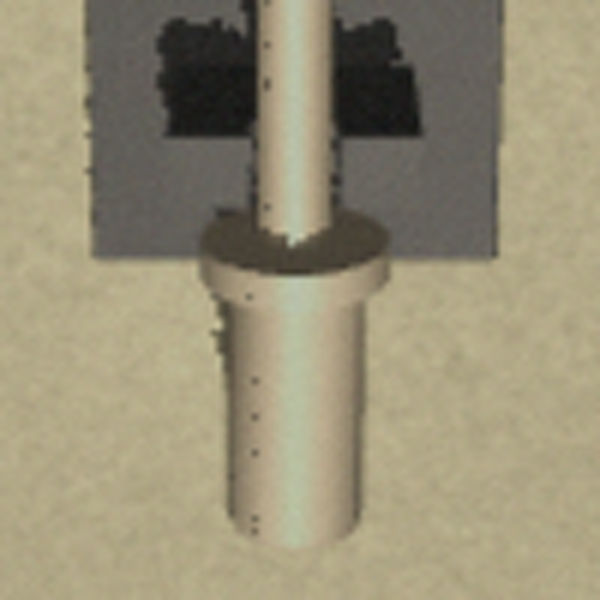

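```bash
python3 - <<'E'
from h import *
f='w2'
a=onz(f,318.5,14.4,.045); b=onz(f,319,325,.045); c=onz(f,319.2,235+220/6,.04)
d=(a-b); print(a,b,c,np.linalg.norm(d),np.degrees(np.arctan2(d[1],d[0])))
d/=np.linalg.norm(d)
O1=a-.135*d; O2=b+.135*d; print(O1,O2)
E
```

```text
[ 0.5877248  -0.12172505  0.045     ] [ 0.51051723 -0.38001706  0.045     ] [ 0.52611703 -0.3287288   0.04      ] 0.26958444081253885 73.35776302596823
[ 0.54906151 -0.25107013  0.045     ] [ 0.54918052 -0.25067198  0.045     ]
```

```bash
python3 - <<'E'
from h import *
delta([.5404,-.2797,.0215],73.4)
E
```

```text
pos [ 0.5459 -0.2631  0.2312] t 2.75 F [-0.15 -0.81 -0.18] grip 0.0438
delta [-0.0174 -0.0005  0.2097] [ 0.0002 -0.0001 -0.0026]
```

Call:
apply_moves:
  plan: [-0.017,-0.001,0.03,0,0,-0.003,-0.017,-0.001,0.06,0,0,-0.003,-0.017,-0.001,0.09,0,0,-0.003,-0.017,-0.001,0.12,0,0,-0.003,-0.017,-0.001,0.15,0,0,-0.003,-0.017,-0.001,0.17,0,0,-0.003,-0.017,-0.001,0.185,0,0,-0.003,-0.017,-0.001,0.2,0,0,-0.003,-0.017,-0.001,0.2095,0,0,-0.003,-0.017,-0.001,0.2095,0,0,-0.003,-0.017,-0.001,0.2095,0,0,-0.003,-0.017,-0.001,0.2095,0,0,-0.003]

```text
clock: 3.75
eef_pos: [0.5406, -0.281, 0.0225]
tool_rot: [0.802, 0.597, 0.0, 0.001]
ft_force: [0.6, -0.8, 0.8]
grip_width: 0.0399
```

```bash
python3 - <<'E'
from h import *
delta([.5404,-.2797,.0215],73.4)
snap('wrist','w3'); snap('side','s3'); crop('s3',290,250,450,420,4)
E
```

```text
pos [ 0.5406 -0.281   0.0225] t 3.75 F [ 0.61 -0.78  0.8 ] grip 0.0399
delta [ 0.0012 -0.0006  0.001 ] [ 0.0019  0.0004 -0.0017]
```

View pics/w3.png

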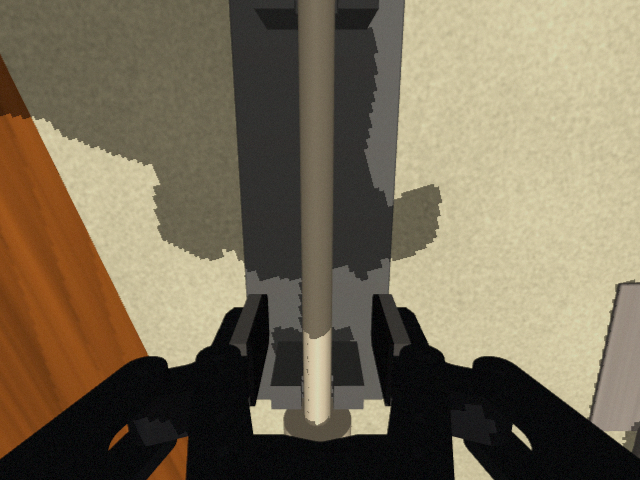

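View pics/s3_c290_250.png

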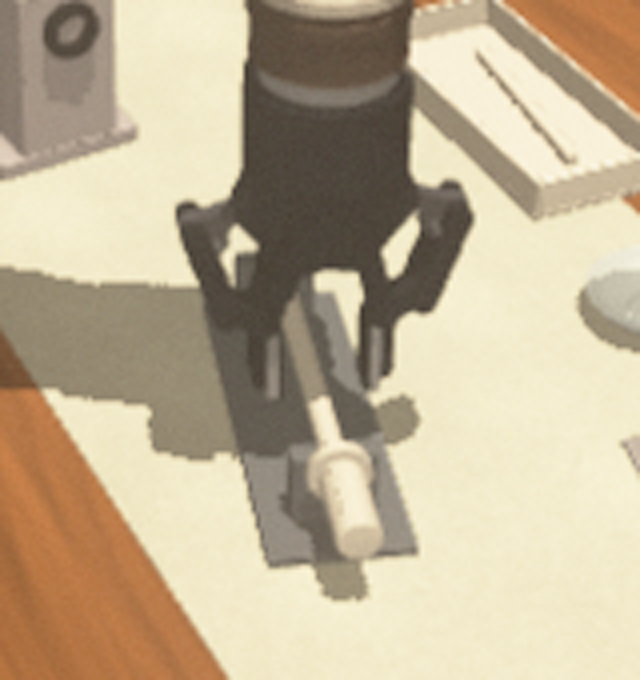

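Call:
apply_moves:
  plan: [0.001,-0.001,0.001,0,0,0,0.001,-0.001,0.001,0,0,0,0.001,-0.001,0.001,0,0,0,0.001,-0.001,0.001,0,0,0,0.001,-0.001,0.001,0,0,0,0.001,-0.001,0.001,0,0,0,0.001,-0.001,0.001,0,0,0,0.001,-0.001,0.001,0,0,0]
  grip: 0.0

```text
clock: 4.52
eef_pos: [0.5394, -0.2798, 0.021]
tool_rot: [0.802, 0.597, 0.0, 0.0]
ft_force: [-1.3, 1.0, 5.1]
grip_width: 0.0056
```

```bash
python3 - <<'E'
from h import *
delta([.5404,-.2797,.0215],73.4)
E
```

```text
pos [ 0.5394 -0.2798  0.021 ] t 4.52 F [-1.27  1.04  5.09] grip 0.0056
delta [ 0.0004  0.0009 -0.0005] [ 0.001   0.     -0.0022]
```

```bash
python3 - <<'E'
from h import *
snap('wrist','w4'); snap('side','s4'); crop('s4',290,250,450,420,4)
delta([.5404,-.2797,.0215],73.4)
E
```

```text
pos [ 0.5394 -0.2798  0.021 ] t 4.62 F [-1.22  0.18  5.64] grip 0.0056
delta [ 0.0003  0.0009 -0.0005] [ 0.001   0.     -0.0022]
```

View pics/w4.png

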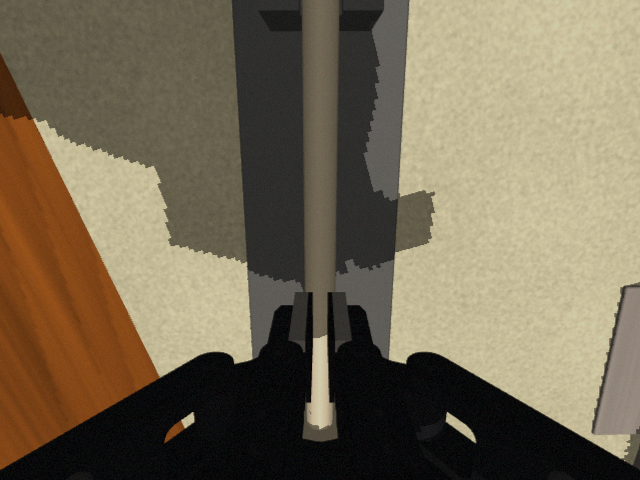

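View pics/s4_c290_250.png

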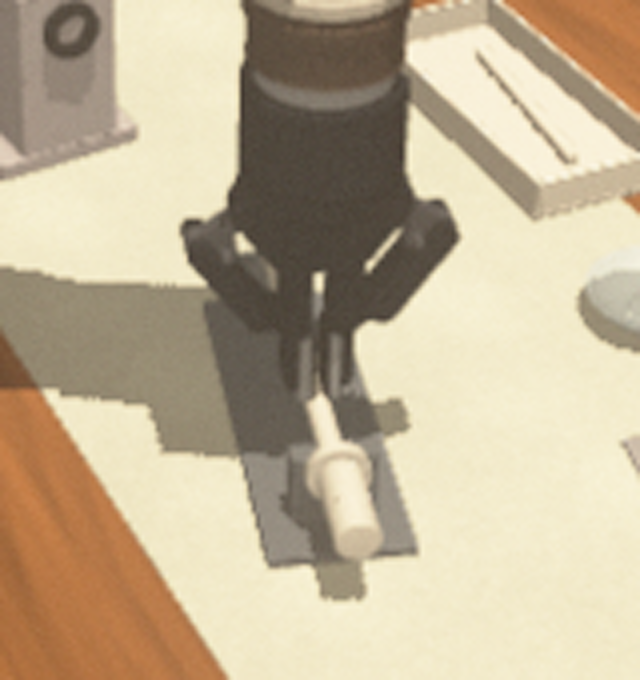

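```bash
python3 - <<'E'
from h import *
d=np.array([np.cos(1.28),np.sin(1.28),0])
for z in(.01,.021,.03,.04,.06):
    p=np.array([.5394,-.2798,z]); print(z,(proj('s4',p)-[290,250])*4,(proj('s4',p-.011*d)-[290,250])*4)
    print((proj('w4',p)).round(0))
crop('s4',350,320,390,360,14)
crop('w4',250,280,390,450,4)
E
```

```text
0.01 [307.39765973 442.19274296] [311.72195524 456.97352635]
[319. 281.]
0.021 [307.93638381 424.03794524] [312.28502332 438.73472175]
[319. 291.]
0.03 [308.38081788 409.06068513] [312.74957271 423.68711798]
[319. 300.]
0.04 [308.87854498 392.28747018] [313.26986165 406.834008  ]
[319. 311.]
0.06 [309.88655368 358.31795819] [314.3236747  372.69907708]
[319. 338.]
```

View pics/s4_c350_320.png

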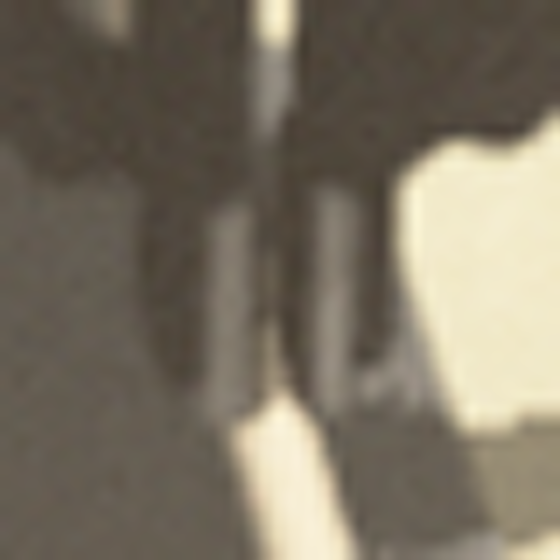

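View pics/w4_c250_280.png

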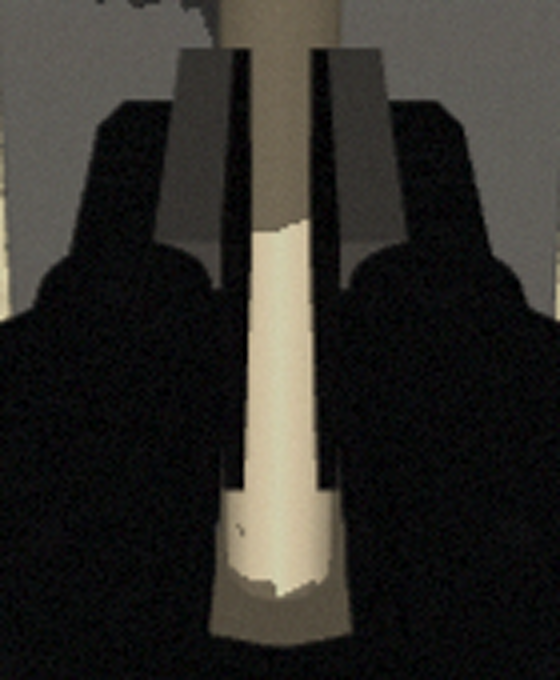

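```bash
python3 - <<'E'
from h import *
for z in(.19,.209,.222,.23,.24,.25): print(z,proj('side0',[.168,.4704,z]),proj('scene0',[.168,.4704,z]))
crop('side0',60,90,130,170,7)
crop('scene0',250,40,320,100,8)
E
```

```text
0.19 [104.42567826 172.21697183] [285.8945102  107.18322108]
0.209 [103.05526733 165.23663459] [285.67287526 101.29476805]
0.222 [102.10828485 160.41307623] [285.51917351  97.2111809 ]
0.23 [101.52171033 157.42529507] [285.42374305  94.67576035]
0.24 [100.78436389 153.66954073] [285.30353789  91.48211929]
0.25 [100.04239017 149.89021679] [285.18230151  88.26108046]
```

View pics/side0_c60_90.png

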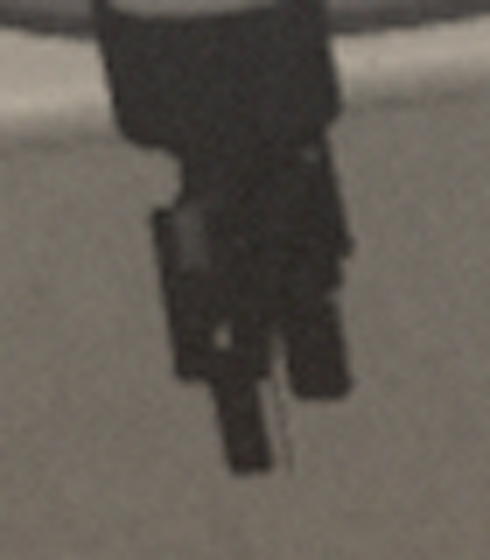

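View pics/scene0_c250_40.png

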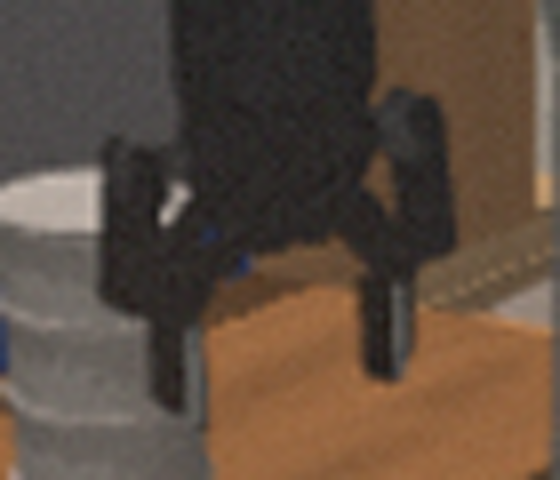

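Call:
apply_moves:
  plan: [0,0.0,0,0,0,0,0,0,0,0,0,0,0,0,0,0,0,0,0,0,0,0,0,0,0,0,0.003,0,0,0,0,0,0.006,0,0,0,0,0,0.006,0,0,0]
  grip: 0.04

```text
clock: 5.2
eef_pos: [0.5384, -0.2794, 0.0132]
tool_rot: [0.802, 0.597, -0.0, -0.001]
ft_force: [0.5, 1.0, -0.2]
grip_width: 0.0399
```

Call:
apply_moves:
  plan: [0,0,0.002,0,0,0,0,0,0.004,0,0,0,0,0,0.006,0,0,0,0,0,0.006,0,0,0]

```text
clock: 5.53
eef_pos: [0.5387, -0.2795, 0.0077]
tool_rot: [0.802, 0.597, -0.0, -0.0]
ft_force: [-0.8, -0.5, -0.5]
grip_width: 0.0397
```

```bash
python3 - <<'E'
from h import *
snap('wrist','w5'); snap('side','s5'); crop('s5',290,250,450,420,4)
delta([.5404,-.2797,.005],73.4)
E
```

```text
pos [ 0.5389 -0.2796  0.0082] t 5.63 F [-0.41  0.27 -0.14] grip 0.0401
delta [0.0003 0.0014 0.0032] [-0.0003 -0.0001 -0.0022]
```

View pics/w5.png

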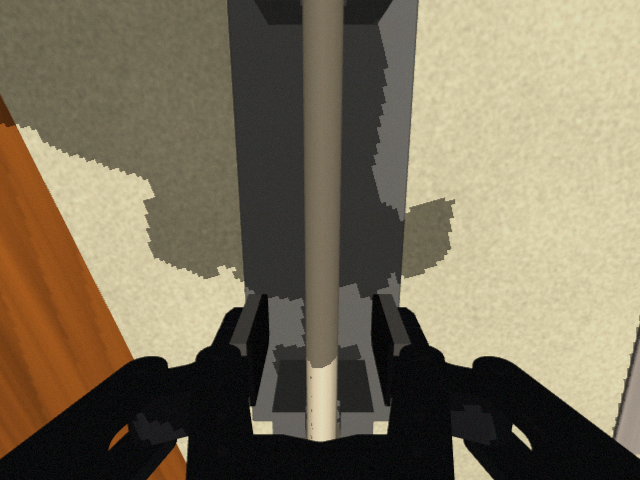

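View pics/s5_c290_250.png

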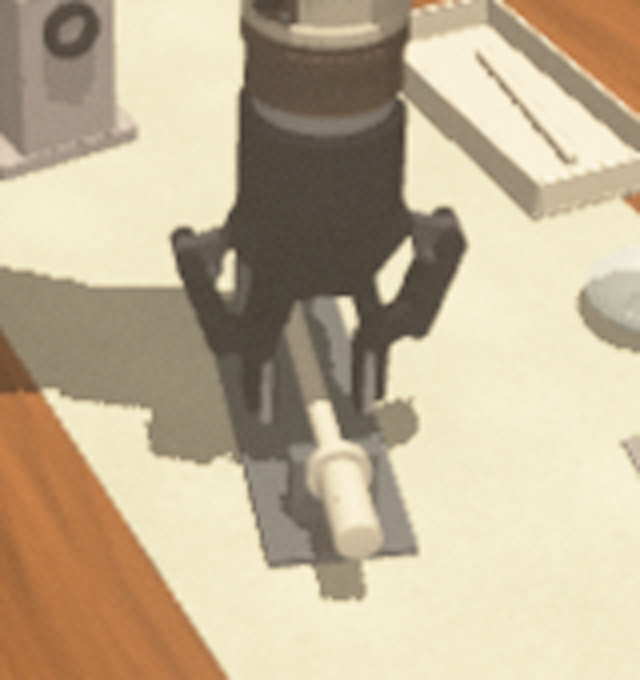

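Call:
apply_moves:
  plan: [0,0.001,0.002,0,0,0,0,0.001,0.004,0,0,0,0,0.001,0.004,0,0,0,0,0.001,0.004,0,0,0]

```text
clock: 5.97
eef_pos: [0.5398, -0.2798, 0.0041]
tool_rot: [0.802, 0.597, -0.0, -0.0]
ft_force: [0.1, -0.1, 0.1]
grip_width: 0.04
```

Call:
apply_moves:
  plan: [0,0,0,0,0,0,0,0,0,0,0,0,0,0,0,0,0,0,0,0,0,0,0,0,0,0,0,0,0,0,0,0,0,0,0,0,0,0,0,0,0,0]
  grip: 0.0

```text
clock: 6.55
eef_pos: [0.54, -0.28, 0.0045]
tool_rot: [0.802, 0.597, 0.0, 0.0]
ft_force: [-0.4, 0.1, 1.6]
grip_width: 0.0096
```

```bash
python3 - <<'E'
from h import *
snap('wrist','w6'); 
delta([.5404,-.2797,.055],73.4)
E
```

```text
pos [ 0.54   -0.28    0.0045] t 6.6 F [-0.67  1.09  1.79] grip 0.0097
delta [ 0.0004  0.0003 -0.0505] [ 0.0002  0.     -0.0023]
```

View pics/w6.png

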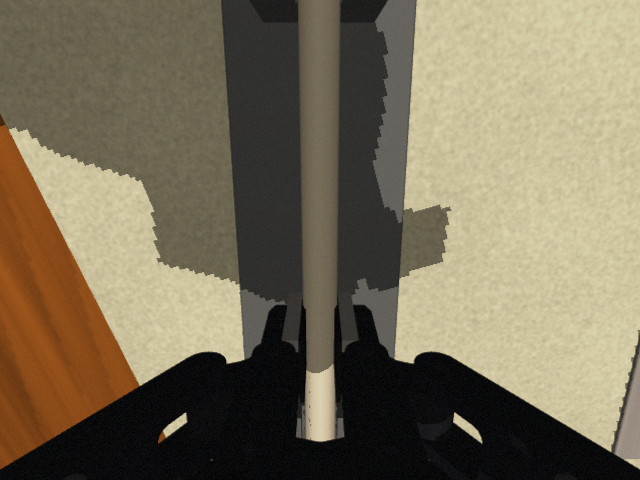

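Call:
apply_moves:
  plan: [0,0,-0.003,0,0,0,0,0,-0.008,0,0,0,0,0,-0.013,0,0,0,0,0,-0.018,0,0,0,0,0,-0.023,0,0,0,0,0,-0.025,0,0,0,0,0,-0.025,0,0,0]

```text
clock: 7.18
eef_pos: [0.5407, -0.2803, 0.0304]
tool_rot: [0.802, 0.597, 0.0, 0.001]
ft_force: [0.9, 0.5, -0.9]
grip_width: 0.0095
```

```bash
python3 - <<'E'
from h import *
delta([.5404,-.2797,.055],73.4)
snap('wrist','w7'); snap('side','s7'); crop('s7',290,250,450,420,4);snap('scene','c7'); crop('c7',130,220,330,380,4)
E
```

```text
pos [ 0.5407 -0.2803  0.0304] t 7.18 F [ 0.91  0.54 -0.89] grip 0.0095
delta [ 0.0005 -0.0004 -0.0247] [ 0.0018  0.0003 -0.0023]
```

View pics/c7_c130_220.png

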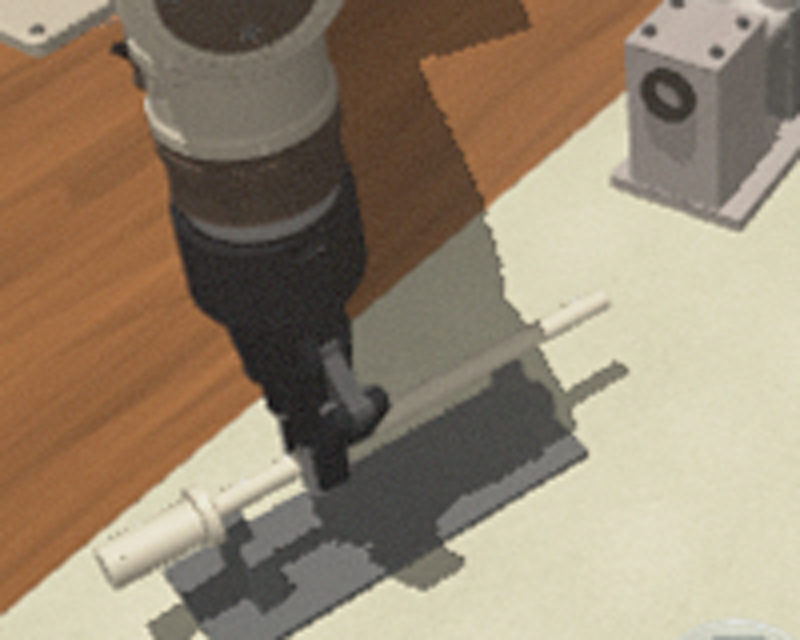

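View pics/s7_c290_250.png

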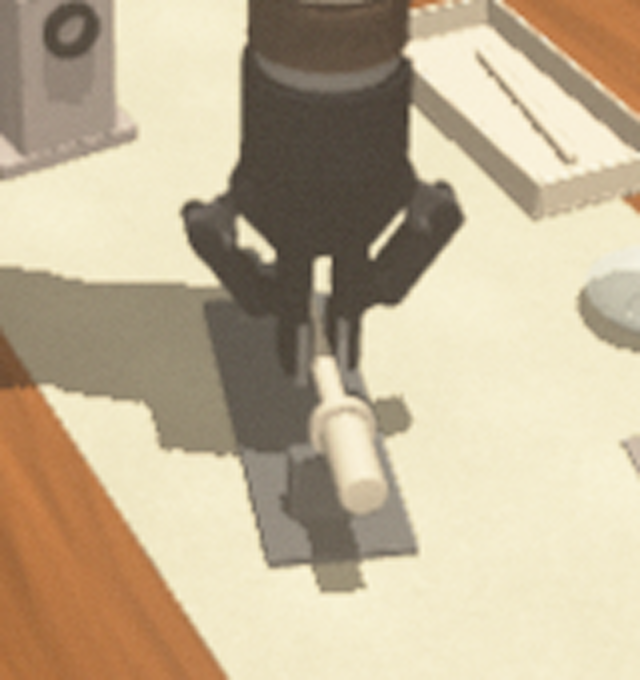

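```bash
python3 - <<'E'
from h import *
delta([.5551,-.1885,.0545],95.5)
E
```

```text
pos [ 0.5398 -0.2799  0.0292] t 7.33 F [-0.11  0.73 -0.96] grip 0.0096
delta [ 0.0919 -0.0117 -0.0253] [-3.00e-04 -1.00e-04 -3.88e-01]
```

Call:
apply_moves:
  plan: [0,0,-0.009,0,0,0,0,0,-0.018,0,0,0,0,0,-0.025,0,0,0,0.013,-0.002,-0.025,0,0,-0.05,0.026,-0.004,-0.025,0,0,-0.11,0.04,-0.006,-0.025,0,0,-0.17,0.054,-0.008,-0.025,0,0,-0.23,0.068,-0.009,-0.025,0,0,-0.29,0.08,-0.011,-0.025,0,0,-0.34,0.092,-0.012,-0.025,0,0,-0.388,0.092,-0.012,-0.025,0,0,-0.388,0.092,-0.012,-0.025,0,0,-0.388]

```text
clock: 8.33
eef_pos: [0.5556, -0.1883, 0.0552]
tool_rot: [0.672, 0.74, 0.0, 0.001]
ft_force: [-0.2, 0.3, -1.1]
grip_width: 0.0098
```

Call:
apply_moves:
  plan: [0,0,0,0,0,0,0,0,0,0,0,0,0,0,0,0,0,0]

```text
clock: 8.58
eef_pos: [0.5549, -0.1892, 0.0544]
tool_rot: [0.673, 0.74, -0.0, 0.0]
ft_force: [-0.0, 0.2, -1.3]
grip_width: 0.0098
```

```bash
python3 - <<'E'
from h import *
delta([.5551,-.1885,.0545],95.5)
snap('wrist','w8'); snap('scene','c8'); crop('c8',200,170,400,330,4);  snap('side','s8'); crop('s8',230,200,390,360,4)
E
```

```text
pos [ 0.5549 -0.1892  0.0544] t 8.58 F [-0.02  0.24 -1.31] grip 0.0098
delta [ 0.0007  0.0003 -0.0001] [ 0.0002  0.0003 -0.0015]
```

View pics/w8.png

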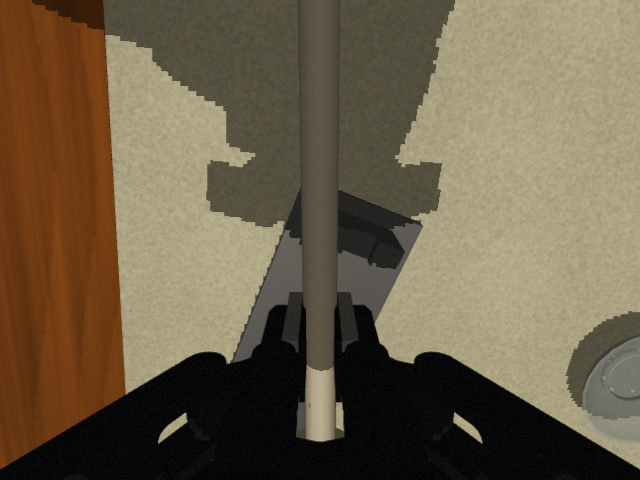

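View pics/c8_c200_170.png

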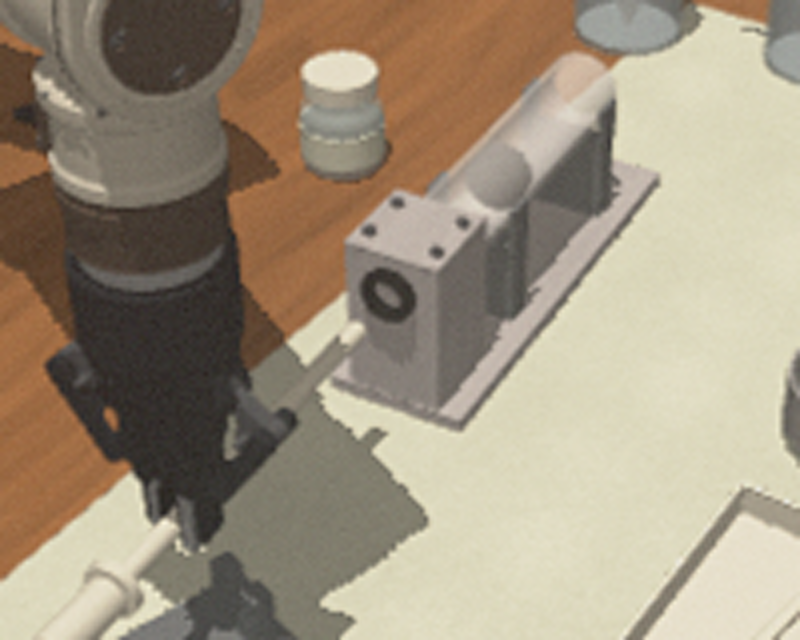

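View pics/s8_c230_200.png

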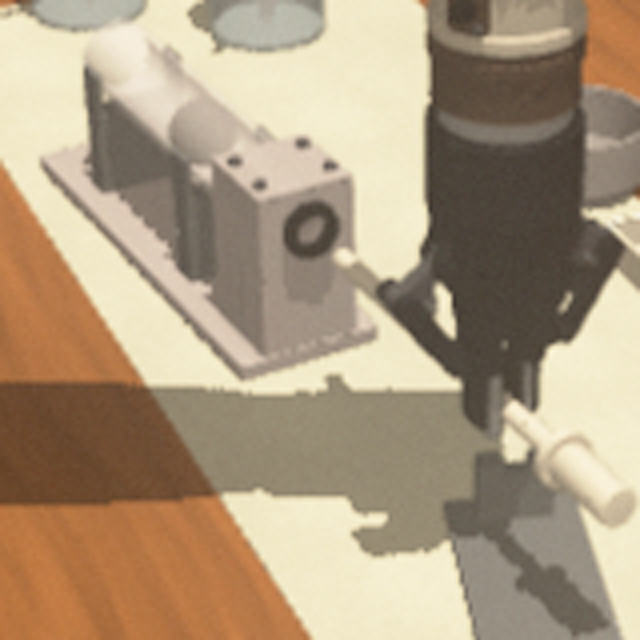

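```bash
python3 - <<'E'
from h import *
d=np.array([np.cos(np.radians(95.5)),np.sin(np.radians(95.5)),0])
T=np.array([.5549,-.1892,.0900]); tip=T+.165*d; m=np.array([.5364,.0056,.09]); hb=T-.105*d
for f,o in(('c8',(285,230)),('s8',(295,240))):
  print(f,'tip',proj(f,tip),'mouth',proj(f,m),'hback',proj(f,hb),'collar',proj(f,T-.055*d))
crop('c8',270,225,320,265,14)
crop('s8',290,240,340,280,14)
crop('c8',200,290,250,340,12)
crop('s8',340,290,400,340,12)
E
```

```text
c8 tip [288.60694791 252.52304292] mouth [295.66690496 245.14605908] hback [211.03006368 335.0862131 ] collar [228.07376936 316.94701627]
s8 tip [313.95396725 263.6862621 ] mouth [307.49414567 257.6751561 ] hback [383.63210371 327.21852453] collar [368.84301495 313.73388909]
```

View pics/c8_c270_225.png

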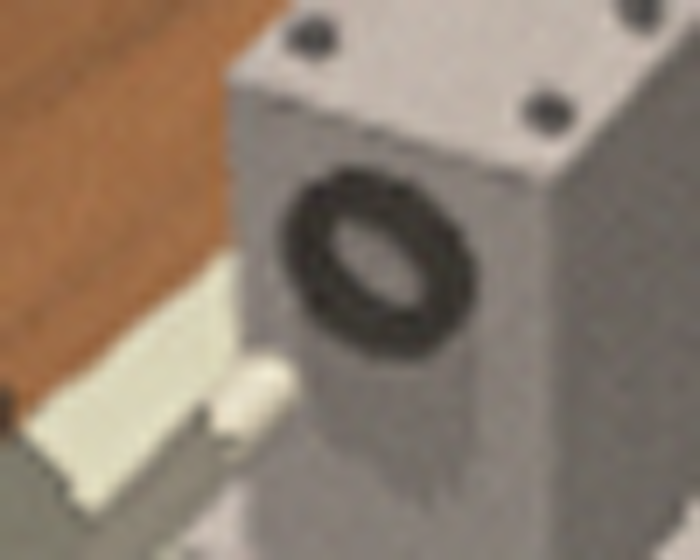

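View pics/s8_c290_240.png

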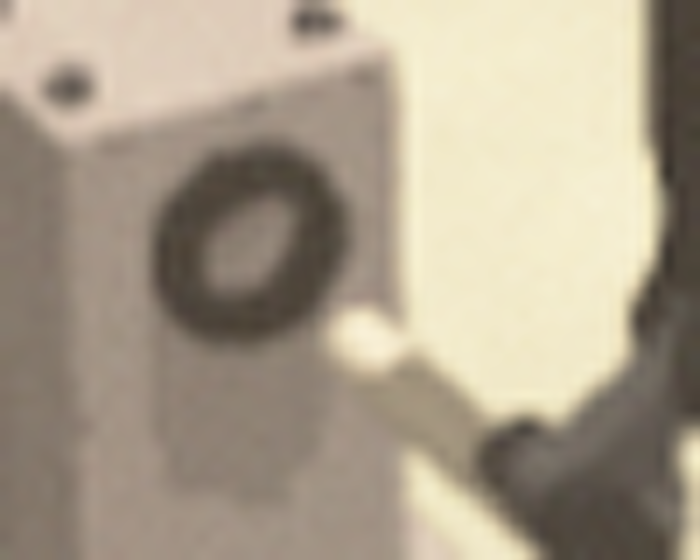

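View pics/c8_c200_290.png

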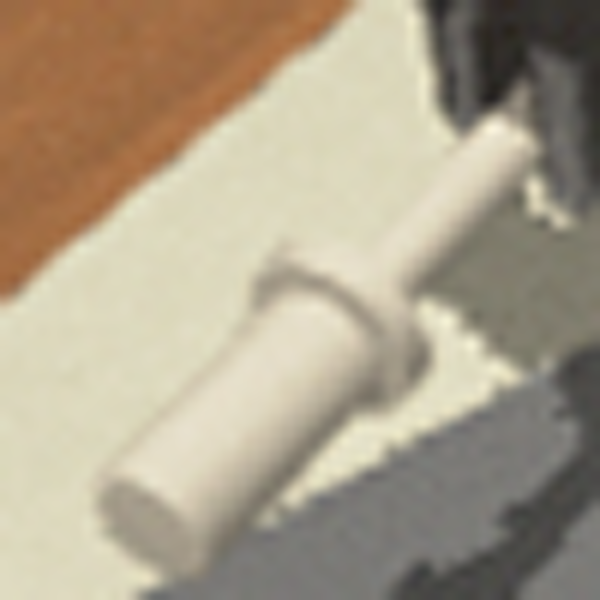

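View pics/s8_c340_290.png

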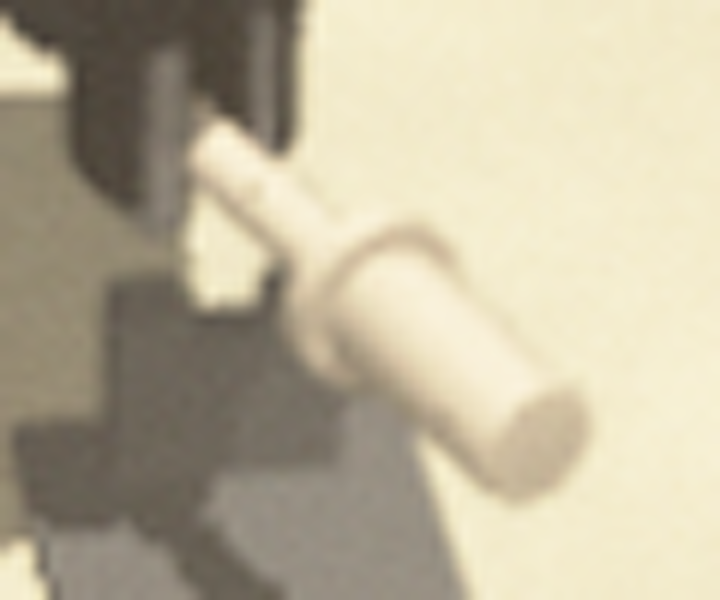

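Call:
apply_moves:
  plan: [0.004,0,0,0,0,0,0.008,0,0,0,0,0,0.012,0,0,0,0,0,0.016,0,0,0,0,0,0.02,0,0,0,0,0,0.024,0,0,0,0,0,0.028,0,0,0,0,0,0.032,0,0,0,0,0,0.035,0,0,0,0,0,0.035,0,0,0,0,0,0.035,0,0,0,0,0]

```text
clock: 9.65
eef_pos: [0.5516, -0.1534, 0.0543]
tool_rot: [0.672, 0.74, -0.0, 0.0]
ft_force: [0.6, -0.4, -1.2]
grip_width: 0.0096
```

```bash
python3 - <<'E'
from h import *
d=np.array([np.cos(np.radians(95.5)),np.sin(np.radians(95.5)),0])
delta(np.array([.5364,.0056,.0545])-.165*d+.025*d,95.5)
snap('wrist','w9'); snap('scene','c9'); crop('c9',270,225,320,265,14);  snap('side','s9'); crop('s9',290,240,340,280,14)
E
```

```text
pos [ 0.5516 -0.1534  0.0543] t 9.65 F [ 0.61 -0.38 -1.23] grip 0.0096
delta [ 0.0197  0.0001 -0.0002] [-0.      0.0002  0.0004]
```

View pics/w9.png

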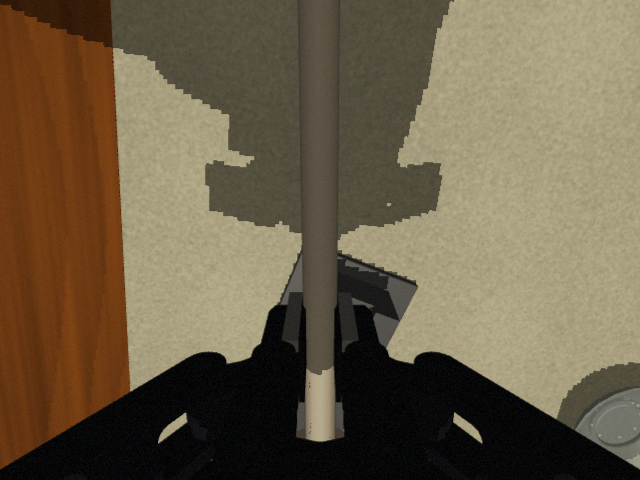

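View pics/c9_c270_225.png

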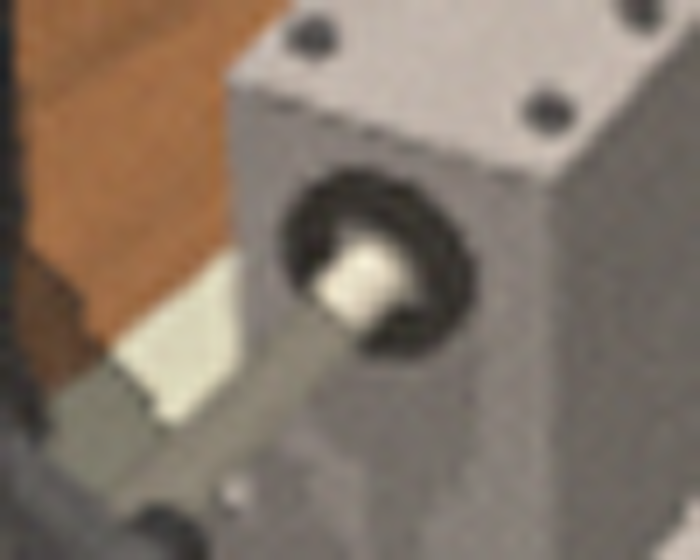

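View pics/s9_c290_240.png

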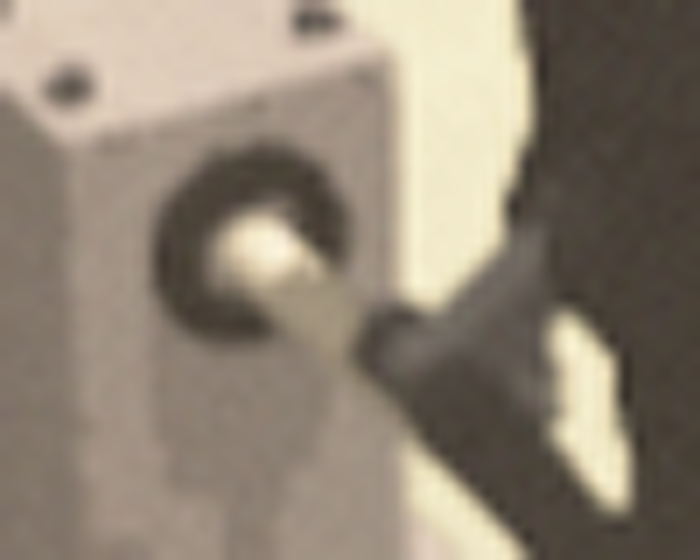

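Call:
apply_moves:
  plan: [0.002,0,0,0,0,0,0.004,0,0,0,0,0,0.006,0,0,0,0,0,0.008,0,0,0,0,0,0.01,0,0,0,0,0,0.012,0,0,0,0,0]

```text
clock: 10.3
eef_pos: [0.5504, -0.1413, 0.0543]
tool_rot: [0.672, 0.74, -0.0, -0.0]
ft_force: [0.1, -0.4, -2.4]
grip_width: 0.0095
```

Call:
apply_moves:
  plan: [0.002,0,0,0,0,0,0.004,0,0,0,0,0,0.006,0,0,0,0,0,0.008,0,0,0,0,0,0.01,0,0,0,0,0,0.01,0,0,0,0,0]

```text
clock: 10.8
eef_pos: [0.5494, -0.1312, 0.0543]
tool_rot: [0.672, 0.74, 0.0, -0.0]
ft_force: [-0.3, 0.3, -1.4]
grip_width: 0.0096
```

Call:
apply_moves:
  plan: [0.003,0,0,0,0,0,0.006,0,0,0,0,0,0.009,0,0,0,0,0,0.012,0,0,0,0,0,0.015,0,0,0,0,0,0.018,0,0,0,0,0,0.021,0,0,0,0,0,0.024,0,0,0,0,0,0.027,0,0,0,0,0,0.03,0,0,0,0,0,0.03,0,0,0,0,0]

```text
clock: 11.72
eef_pos: [0.5466, -0.1012, 0.0543]
tool_rot: [0.672, 0.74, 0.0, -0.0]
ft_force: [0.1, -0.9, -0.6]
grip_width: 0.0096
```

```bash
python3 - <<'E'
from h import *
d=np.array([np.cos(np.radians(95.5)),np.sin(np.radians(95.5)),0])
delta(np.array([.5364,.0056,.0545])-.165*d+.12*d,95.5); print(sensors.get_obs()['ft_torque'])
snap('scene','c10'); crop('c10',200,170,400,330,4)
snap('wrist','w10')
E
```

```text
pos [ 0.5466 -0.1012  0.0543] t 11.72 F [ 0.13 -0.89 -0.58] grip 0.0096
delta [ 0.0622  0.0002 -0.0002] [-0.0001 -0.0002  0.0006]
[-0.03128558 -0.00902626 -0.03351431]
```

View pics/c10_c200_170.png

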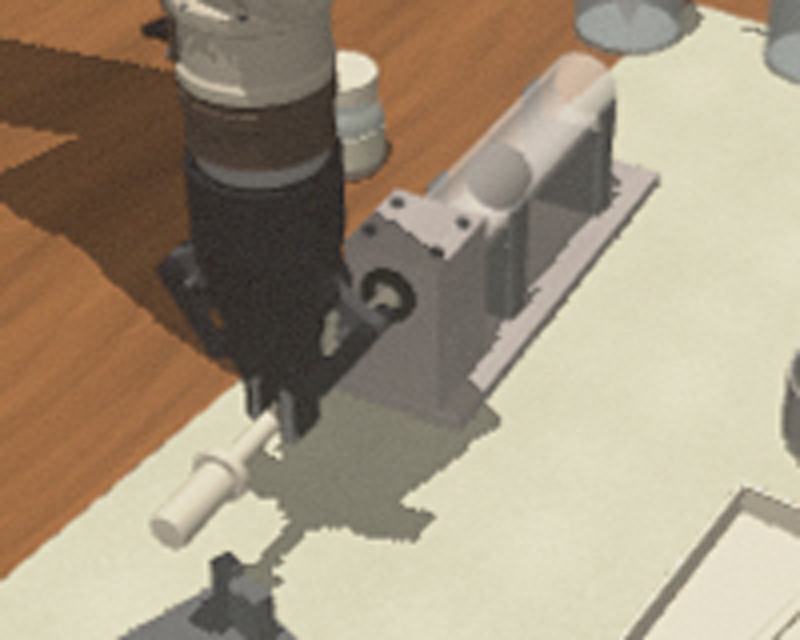

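View pics/w10.png

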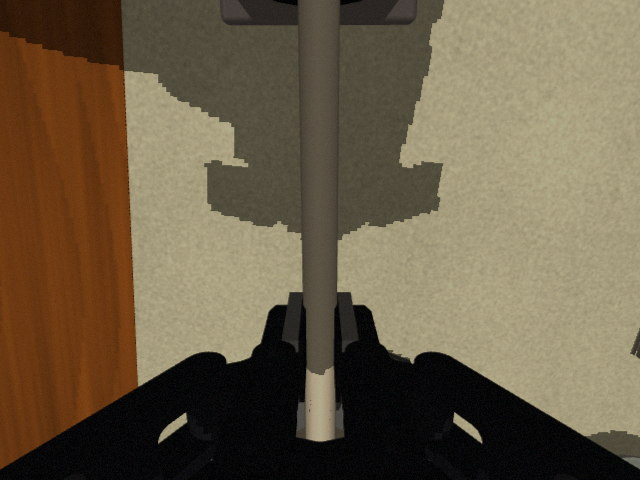

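Call:
apply_moves:
  plan: [0.003,0,0,0,0,0,0.006,0,0,0,0,0,0.009,0,0,0,0,0,0.012,0,0,0,0,0,0.015,0,0,0,0,0,0.018,0,0,0,0,0,0.021,0,0,0,0,0,0.024,0,0,0,0,0,0.027,0,0,0,0,0,0.03,0,0,0,0,0,0.03,0,0,0,0,0]

```text
clock: 12.73
eef_pos: [0.5437, -0.0713, 0.0543]
tool_rot: [0.672, 0.74, 0.0, -0.0]
ft_force: [0.4, 0.3, -1.4]
grip_width: 0.0097
```

Call:
apply_moves:
  plan: [0.003,0,0,0,0,0,0.006,0,0,0,0,0,0.009,0,0,0,0,0,0.012,0,0,0,0,0,0.015,0,0,0,0,0,0.018,0,0,0,0,0,0.021,0,0,0,0,0,0.024,0,0,0,0,0,0.027,0,0,0,0,0,0.03,0,0,0,0,0,0.03,0,0,0,0,0]

```text
clock: 13.65
eef_pos: [0.5408, -0.0415, 0.0543]
tool_rot: [0.672, 0.74, 0.0, -0.0]
ft_force: [-1.2, -0.6, -1.4]
grip_width: 0.0097
```

```bash
python3 - <<'E'
from h import *
d=np.array([np.cos(np.radians(95.5)),np.sin(np.radians(95.5)),0])
delta(np.array([.5364,.0056,.0545])-.165*d+.12*d,95.5); print(sensors.get_obs()['ft_torque'])
snap('scene','c11'); crop('c11',200,170,400,330,4)
snap('side','s11'); crop('s11',230,200,390,360,4)
E
```

```text
pos [ 0.5408 -0.0415  0.0543] t 13.65 F [-1.23 -0.64 -1.44] grip 0.0097
delta [ 0.0023  0.0001 -0.0002] [-0.     -0.0002  0.0007]
[0.00216092 0.01509746 0.00064736]
```

View pics/c11_c200_170.png

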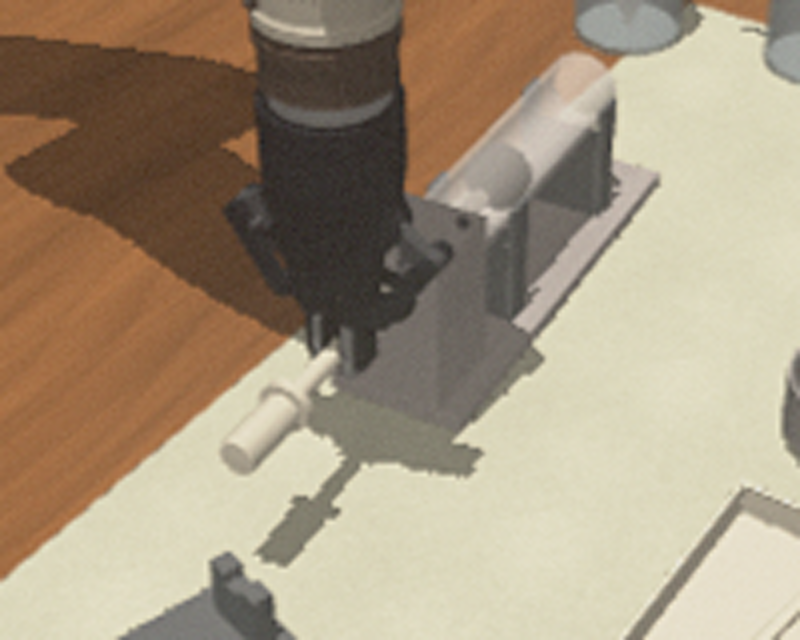

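View pics/s11_c230_200.png

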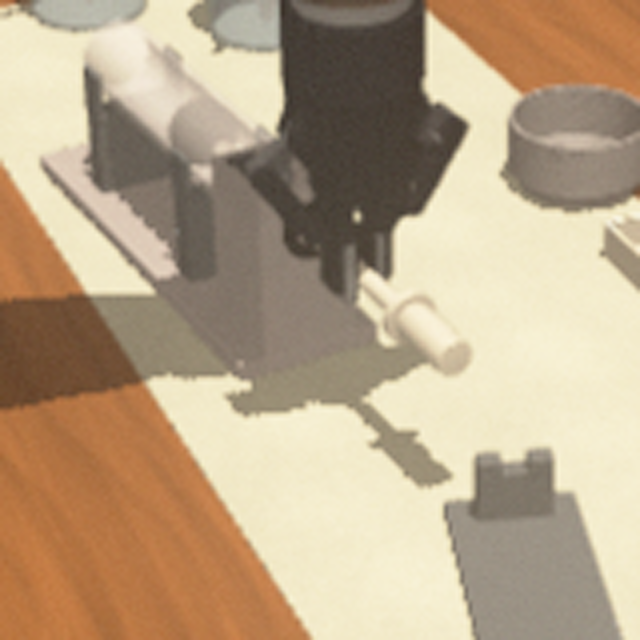

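Call:
apply_moves:
  plan: [0,0,0,0,0,0,0,0,0,0,0,0,0,0,0,0,0,0,0,0,0,0,0,0,0,0,0,0,0,0,0,0,0,0,0,0,0,0,0,0,0,0,0,0,0,0,0,0]
  grip: 0.06

```text
clock: 14.42
eef_pos: [0.5409, -0.0421, 0.0543]
tool_rot: [0.672, 0.74, 0.0, 0.0]
ft_force: [0.6, 0.9, 0.3]
grip_width: 0.0599
```

Call:
apply_moves:
  plan: [0,0,-0.015,0,0,0,0,0,-0.03,0,0,0,0,0,-0.045,0,0,0,0,0,-0.06,0,0,0,-0.02,0,-0.06,0,0,0,-0.04,0,-0.06,0,0,0,-0.06,0,-0.06,0,0,0,-0.08,0,-0.06,0,0,0,-0.083,0,-0.06,0,0,0,-0.083,0,-0.06,0,0,0,-0.083,0,-0.06,0,0,0]

```text
clock: 15.33
eef_pos: [0.5486, -0.1244, 0.1141]
tool_rot: [0.672, 0.74, 0.0, -0.0]
ft_force: [1.2, 0.7, -0.7]
grip_width: 0.0601
```

```bash
python3 - <<'E'
from h import *
d=np.array([np.cos(np.radians(95.5)),np.sin(np.radians(95.5)),0])
delta(np.array([.5364,.0056,.0545])-.165*d+.12*d-.083*d,95.5)
snap('wrist','w12');snap('scene','c12'); crop('c12',200,170,400,330,4)
snap('side','s12'); crop('s12',230,200,390,360,4)
E
```

```text
pos [ 0.5486 -0.1244  0.1141] t 15.33 F [ 1.24  0.71 -0.73] grip 0.0601
delta [0.0025 0.0003 0.0596] [-0.0004 -0.0007 -0.0004]
```

View pics/w12.png

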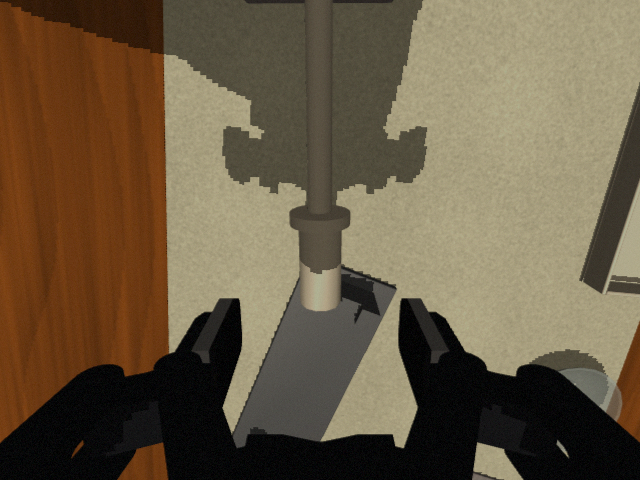

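View pics/c12_c200_170.png

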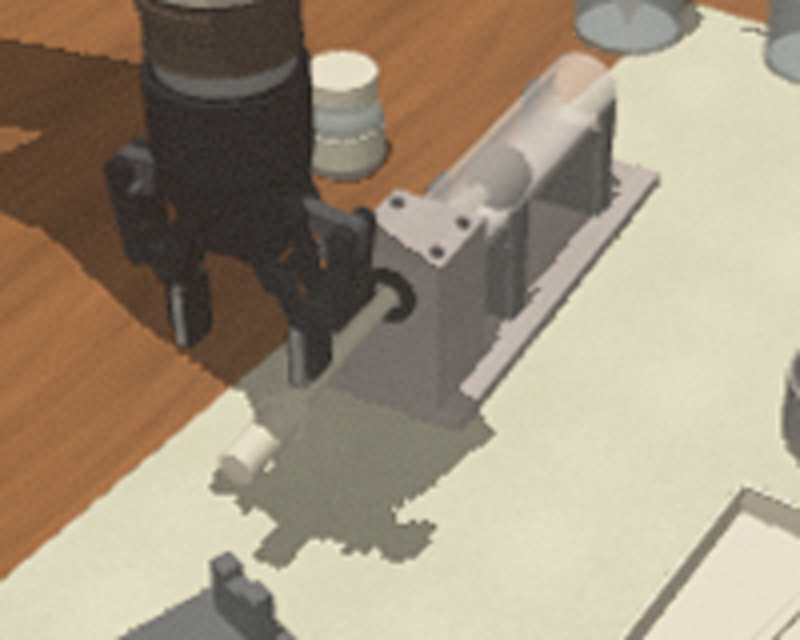

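View pics/s12_c230_200.png

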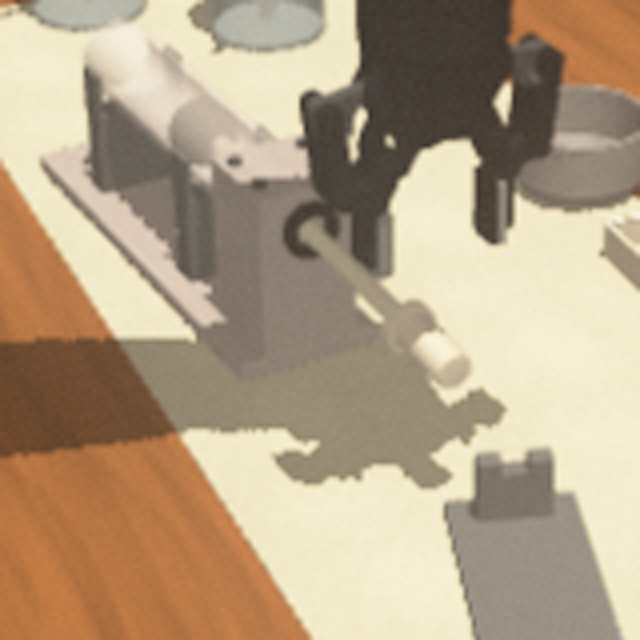

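```bash
python3 - <<'E'
from h import *
o=sensors.get_obs()['eef_pos']; d=np.array([np.cos(np.radians(95.5)),np.sin(np.radians(95.5)),0])
n=np.array([-d[1],d[0],0])
for u,v,z in((320.5,309,.09),(320,227,.10),(320,207,.1)):
    p=onz('w12',u,v,z)-o; print(p@d,p@n)
for f in('c12','s12'): 
  for dz in(0,-.004,-.008): print(f,dz,proj(f,np.array([.5364,.0056,.09+dz])+d*(.118-.27)))
crop('c12',245,270,275,295,20); crop('s12',325,275,355,300,20)
E
```

```text
-0.022194610866070646 -0.0006993397947674331
0.02441702957090989 -0.0004105742911636931
0.03375689163201115 -0.00040595441148380453
c12 0 [257.90571565 285.35061787]
c12 -0.004 [258.05166928 286.81130387]
c12 -0.008 [258.19685949 288.26434963]
s12 0 [342.46939019 289.55398125]
s12 -0.004 [342.4613171  291.20600481]
s12 -0.008 [342.45326894 292.85292815]
```

View pics/c12_c245_270.png

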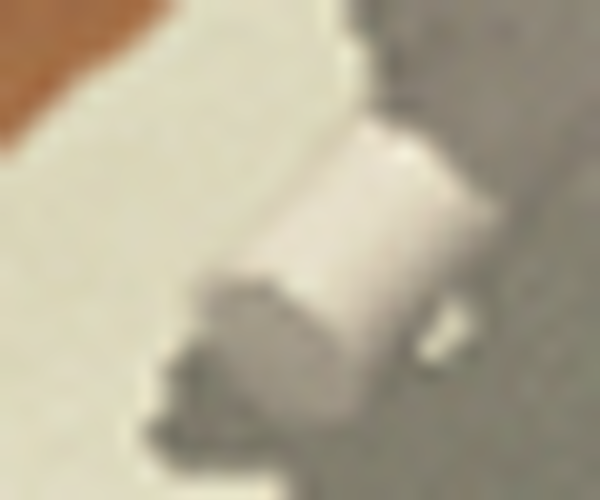

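View pics/s12_c325_275.png

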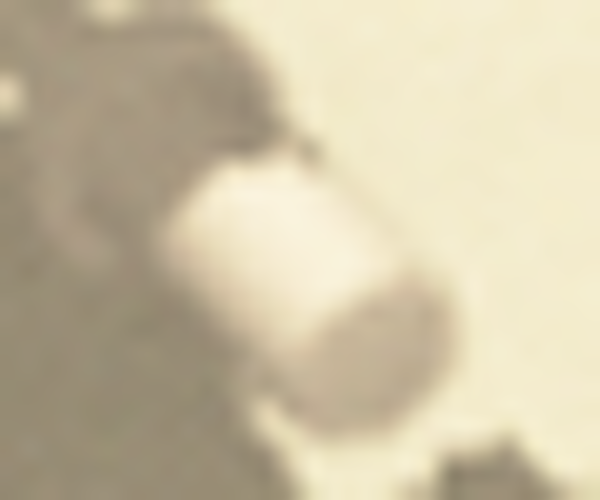

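Call:
apply_moves:
  plan: [0,0,0.01,0,0,0,0,0,0.02,0,0,0,0,0,0.03,0,0,0,0,0,0.04,0,0,0,0,0,0.05,0,0,0,0,0,0.06,0,0,0,0,0,0.066,0,0,0,0,0,0.066,0,0,0,0,0,0.066,0,0,0]

```text
clock: 16.23
eef_pos: [0.5485, -0.1247, 0.0478]
tool_rot: [0.672, 0.74, -0.0, -0.0]
ft_force: [-0.1, 0.9, -0.5]
grip_width: 0.0602
```

Call:
apply_moves:
  plan: [0,0.0005,0,0,0,0,0,0.0005,0,0,0,0,0,0.0005,0,0,0,0,0,0.0005,0,0,0,0,0,0.0005,0,0,0,0,0,0.0005,0,0,0,0,0,0.0005,0,0,0,0]
  grip: 0.0

```text
clock: 16.82
eef_pos: [0.5497, -0.1248, 0.0487]
tool_rot: [0.672, 0.74, 0.0, 0.0]
ft_force: [0.5, 0.5, 1.2]
grip_width: 0.02
```

```bash
python3 - <<'E'
from h import *
d=np.array([np.cos(np.radians(95.5)),np.sin(np.radians(95.5)),0])
delta(np.array([.5364,.0056,.0545])-.165*d+.118*d-.083*d,95.5)
snap('wrist','w13')
snap('side','s13'); crop('s13',230,200,390,360,4)
E
```

```text
pos [ 0.5497 -0.1248  0.0487] t 16.82 F [0.53 0.53 1.25] grip 0.02
delta [ 0.001  -0.0007 -0.0058] [ 0.0008  0.0004 -0.0001]
```

View pics/w13.png

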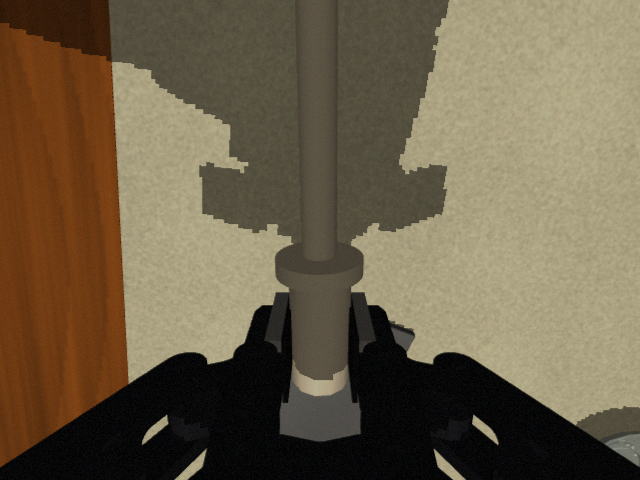

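View pics/s13_c230_200.png

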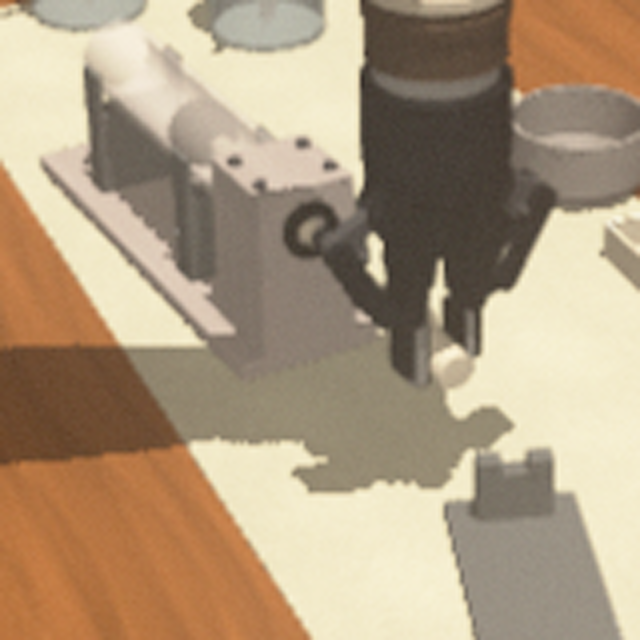

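Call:
apply_moves:
  plan: [0,0,-0.0015,0,-0.01,0,0,0,-0.003,0,-0.02,0,0,-0.0005,-0.0045,0,-0.03,0,0,-0.0007,-0.0055,0,-0.04,0,0,-0.0007,-0.0055,0,-0.04,0,0,-0.0007,-0.0055,0,-0.04,0]

```text
clock: 17.42
eef_pos: [0.5488, -0.1243, 0.054]
tool_rot: [0.672, 0.74, -0.013, 0.015]
ft_force: [0.3, -0.0, 0.9]
grip_width: 0.0204
```

```bash
python3 - <<'E'
from h import *
d=np.array([np.cos(np.radians(95.5)),np.sin(np.radians(95.5)),0])
delta(np.array([.5364,.0056,.0545])-.165*d+.118*d-.083*d,95.5);print(sensors.get_obs()['ft_torque'])
o=sensors.get_obs();print(R.from_quat(o['tool_rot']).as_matrix().round(4))
snap('wrist','w14')
snap('side','s14'); crop('s14',230,200,390,360,4)
snap('scene','c14'); crop('c14',200,170,400,330,4)
E
```

```text
pos [ 0.5488 -0.1243  0.054 ] t 17.42 F [ 0.33 -0.04  0.85] grip 0.0204
delta [ 0.0005  0.0001 -0.0006] [0.0004 0.0398 0.0005]
[ 0.15783856 -0.10986084 -0.10897942]
[[-9.620e-02  9.954e-01  4.300e-03]
 [ 9.946e-01  9.630e-02 -3.960e-02]
 [-3.980e-02  4.000e-04 -9.992e-01]]
```

View pics/s14_c230_200.png

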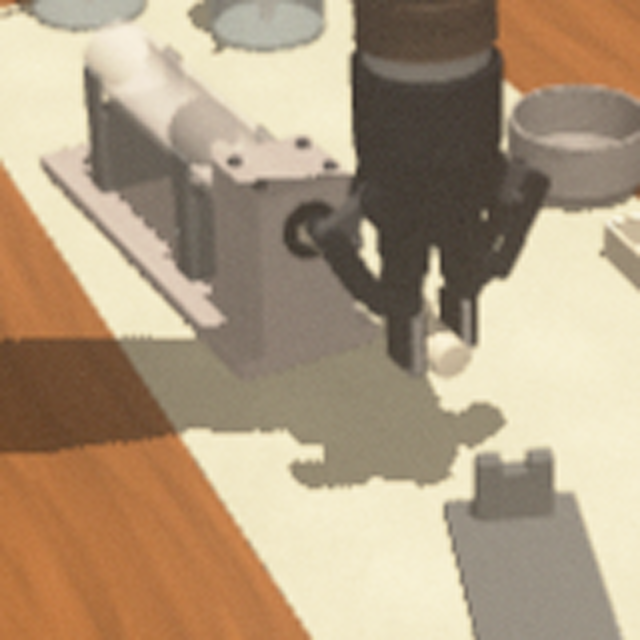

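View pics/c14_c200_170.png

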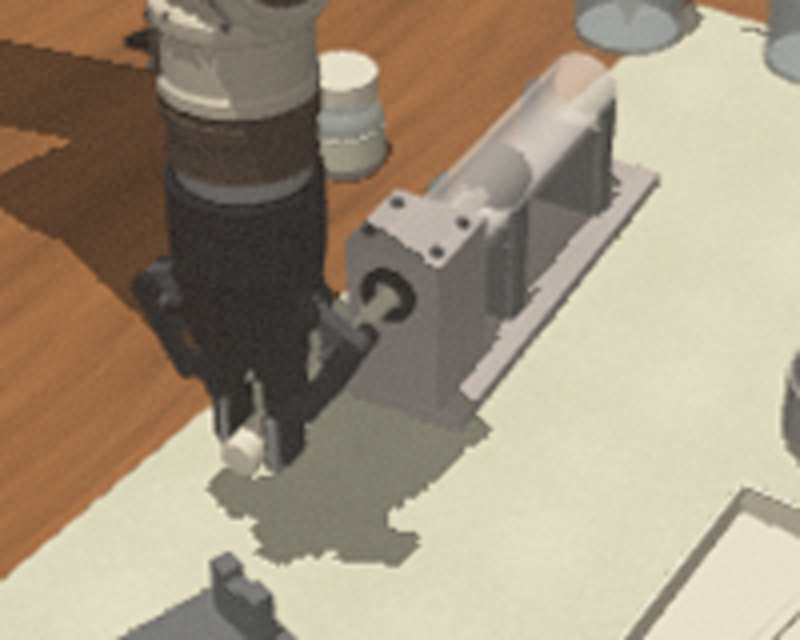

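Call:
apply_moves:
  plan: [0.0025,0,-0.0001,0,0,0,0.005,0,-0.0002,0,0,0,0.0075,0,-0.0003,0,0,0,0.01,0,-0.0004,0,0,0,0.0125,0,-0.0005,0,0,0,0.015,0,-0.0006,0,0,0,0.0175,0,-0.0007,0,0,0,0.02,0,-0.0008,0,0,0,0.0225,0,-0.0009,0,0,0,0.025,0,-0.001,0,0,0,0.0275,0,-0.0011,0,0,0,0.03,0,-0.0012,0,0,0]

```text
clock: 18.57
eef_pos: [0.5459, -0.0976, 0.0541]
tool_rot: [0.673, 0.739, -0.016, 0.017]
ft_force: [0.7, -9.1, 0.9]
grip_width: 0.0201
```

```bash
python3 - <<'E'
from h import *
d=np.array([np.cos(np.radians(95.5)),np.sin(np.radians(95.5)),0])
delta(np.array([.5364,.0056,.0545])-.028*d,95.5);print(sensors.get_obs()['ft_torque'])
snap('scene','c15'); crop('c15',200,170,400,330,4)
E
```

```text
pos [ 0.5459 -0.0976  0.0541] t 18.57 F [ 0.7  -9.09  0.9 ] grip 0.0201
delta [ 0.0756  0.0003 -0.0039] [-0.0002  0.046  -0.0017]
[-1.62135553 -0.11087807  0.1227504 ]
```

View pics/c15_c200_170.png

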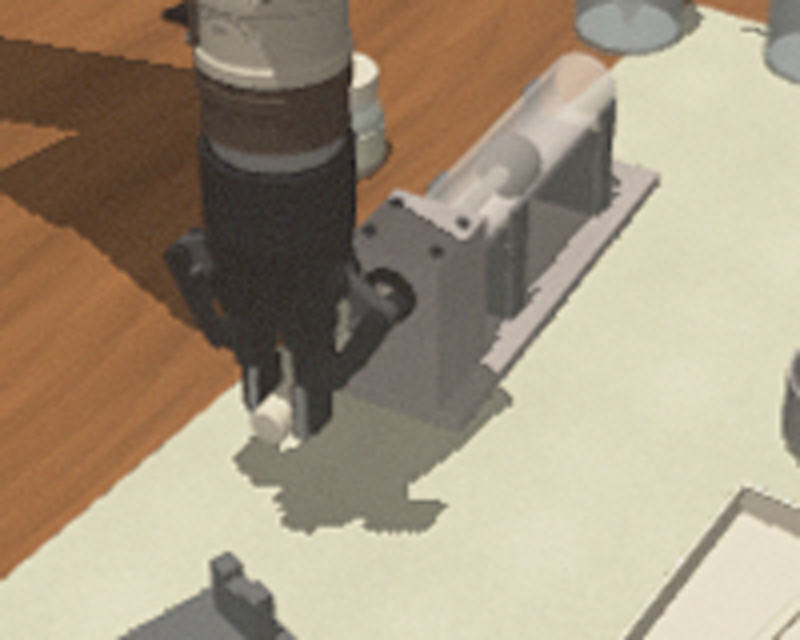

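Call:
apply_moves:
  plan: [0.0025,0,-0.0001,0,0,0,0.005,0,-0.0002,0,0,0,0.0075,0,-0.0003,0,0,0,0.01,0,-0.0004,0,0,0,0.0125,0,-0.0005,0,0,0,0.015,0,-0.0006,0,0,0,0.0175,0,-0.0007,0,0,0,0.02,0,-0.0008,0,0,0,0.0225,0,-0.0009,0,0,0,0.025,0,-0.001,0,0,0,0.0275,0,-0.0011,0,0,0,0.03,0,-0.0012,0,0,0]

```text
clock: 19.62
eef_pos: [0.5432, -0.0681, 0.0543]
tool_rot: [0.673, 0.739, -0.016, 0.017]
ft_force: [1.9, -10.0, 2.2]
grip_width: 0.0201
```

Call:
apply_moves:
  plan: [0.0025,0,-0.0001,0,0,0,0.005,0,-0.0002,0,0,0,0.0075,0,-0.0003,0,0,0,0.01,0,-0.0004,0,0,0,0.0125,0,-0.0005,0,0,0,0.015,0,-0.0006,0,0,0,0.0175,0,-0.0007,0,0,0,0.02,0,-0.0008,0,0,0]

```text
clock: 20.28
eef_pos: [0.5413, -0.0484, 0.0544]
tool_rot: [0.673, 0.739, -0.016, 0.018]
ft_force: [0.2, -11.1, 1.5]
grip_width: 0.02
```

```bash
python3 - <<'E'
from h import *
d=np.array([np.cos(np.radians(95.5)),np.sin(np.radians(95.5)),0])
delta(np.array([.5364,.0056,.0545])-.028*d,95.5);print(sensors.get_obs()['ft_torque'])
snap('scene','c16'); crop('c16',220,190,340,290,6)
snap('side','s16'); crop('s16',270,210,370,310,6);snap('wrist','w16')
E
```

```text
pos [ 0.5413 -0.0484  0.0544] t 20.28 F [  0.21 -11.15   1.45] grip 0.02
delta [ 0.0262  0.0002 -0.0013] [ 0.0003  0.0472 -0.0019]
[-1.90620825 -0.09986531  0.08272008]
```

View pics/c16_c220_190.png

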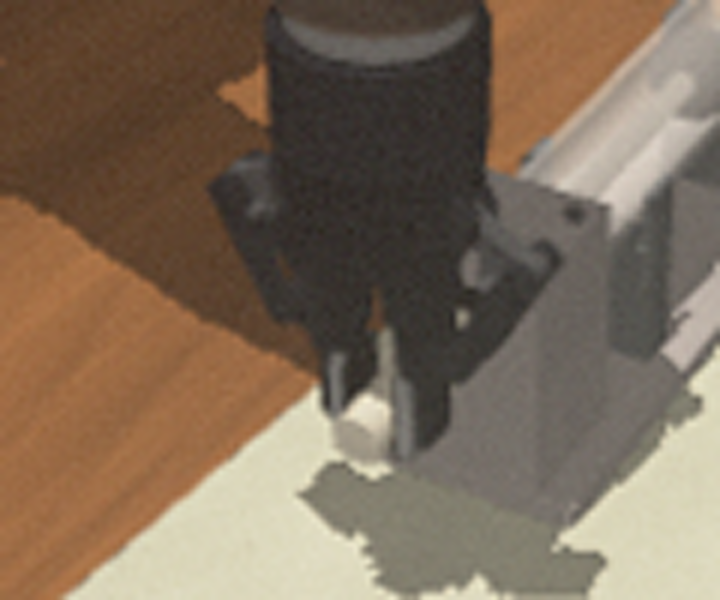

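View pics/s16_c270_210.png

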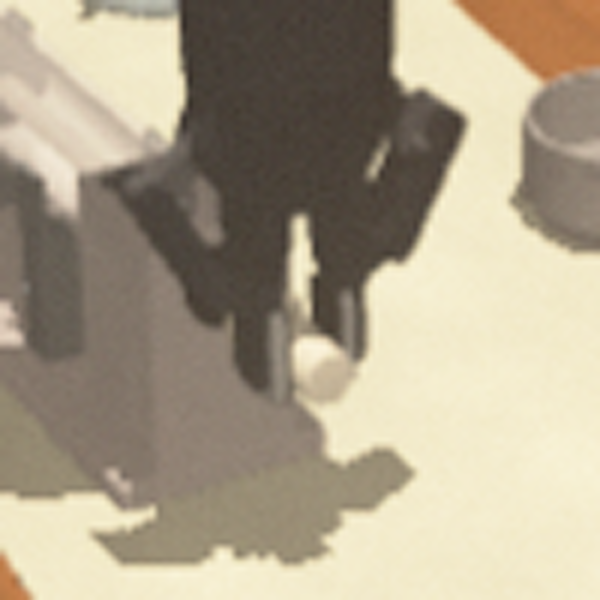

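View pics/w16.png

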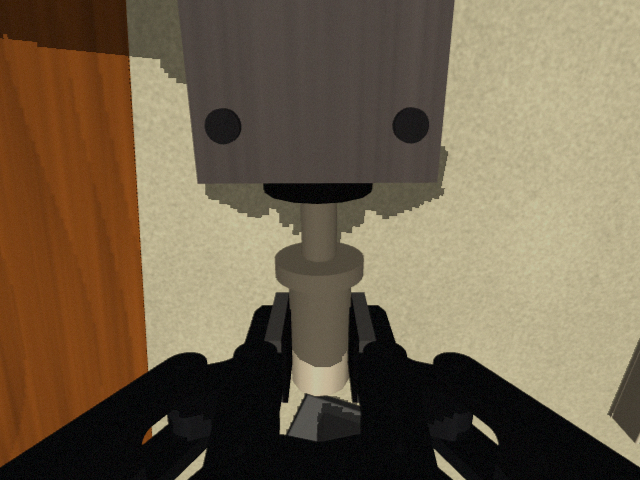

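Call:
apply_moves:
  plan: [0.002,0,-0.0001,0,0,0,0.004,0,-0.0002,0,0,0,0.006,0,-0.0003,0,0,0,0.008,0,-0.0004,0,0,0,0.01,0,-0.0005,0,0,0,0.012,0,-0.0006,0,0,0,0.014,0,-0.0006,0,0,0,0.016,0,-0.0007,0,0,0,0.018,0,-0.0007,0,0,0,0.019,0,-0.0008,0,0,0]

```text
clock: 21.27
eef_pos: [0.5395, -0.0294, 0.0546]
tool_rot: [0.673, 0.739, -0.016, 0.018]
ft_force: [0.1, -9.8, 2.7]
grip_width: 0.0199
```

```bash
python3 - <<'E'
from h import *
d=np.array([np.cos(np.radians(95.5)),np.sin(np.radians(95.5)),0])
delta(np.array([.5364,.0056,.0545])-.028*d,95.5);print(sensors.get_obs()['ft_torque'])
snap('wrist','w17'); crop('w17',220,130,420,300,4)
E
```

```text
pos [ 0.5395 -0.0294  0.0546] t 21.27 F [ 0.15 -9.83  2.7 ] grip 0.0199
delta [ 0.0072  0.0002 -0.0003] [ 0.0004  0.0473 -0.0019]
[-1.86813672 -0.05943362  0.04061707]
```

View pics/w17_c220_130.png

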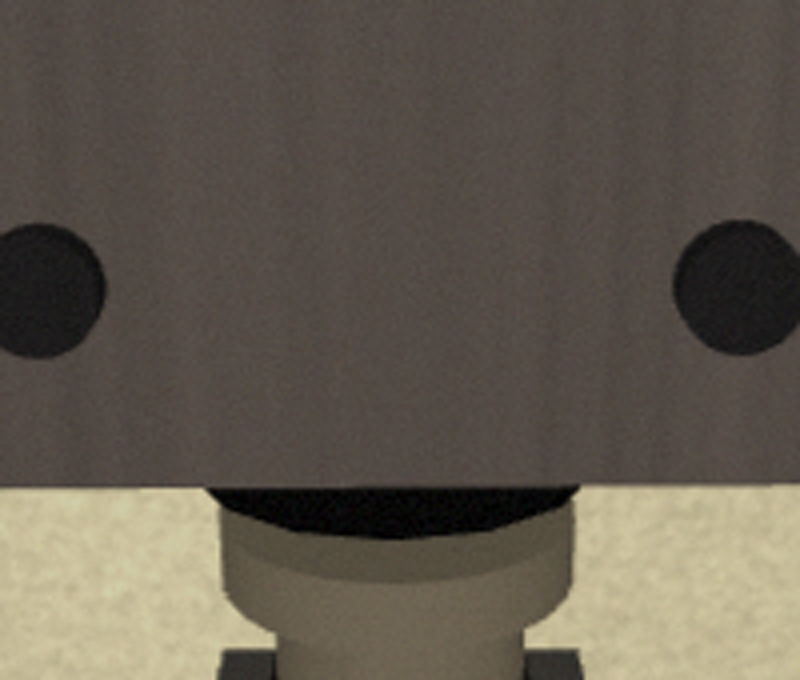

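Call:
apply_moves:
  plan: [0.001,0,0,0,0,0,0.002,0,-0.0001,0,0,0,0.003,0,-0.0001,0,0,0,0.004,0,-0.0002,0,0,0,0.0045,0,-0.0002,0,0,0]

```text
clock: 21.73
eef_pos: [0.539, -0.0251, 0.0545]
tool_rot: [0.673, 0.739, -0.016, 0.018]
ft_force: [0.1, -11.4, 2.6]
grip_width: 0.0197
```

Call:
apply_moves:
  plan: [0.0005,0,0,0,0,0,0.001,0,0,0,0,0,0.0015,0,0,0,0,0]

```text
clock: 21.98
eef_pos: [0.539, -0.0247, 0.0546]
tool_rot: [0.673, 0.739, -0.017, 0.019]
ft_force: [0.9, -14.2, 2.5]
grip_width: 0.0203
```

```bash
python3 - <<'E'
from h import *
snap('wrist','w18'); crop('w18',220,130,420,300,4)
E
```

```text
(no output)
```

View pics/w18_c220_130.png

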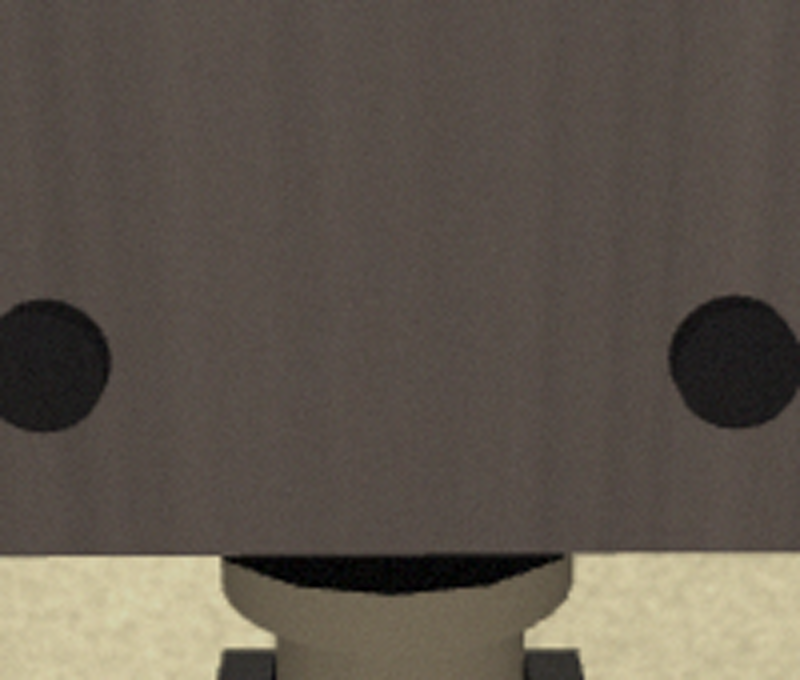

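Call:
apply_moves:
  plan: [0.0005,0,0,0,0,0,0.001,0,0,0,0,0,0.0015,0,0,0,0,0,0.0015,0,0,0,0,0]

```text
clock: 22.37
eef_pos: [0.5389, -0.0244, 0.0546]
tool_rot: [0.673, 0.739, -0.017, 0.019]
ft_force: [0.1, -16.2, 3.1]
grip_width: 0.0201
```

Call:
apply_moves:
  plan: [0.0005,0,0,0,0,0,0.001,0,0,0,0,0,0.001,0,0,0,0,0]

```text
clock: 22.62
eef_pos: [0.539, -0.0242, 0.0546]
tool_rot: [0.674, 0.739, -0.018, 0.02]
ft_force: [1.4, -18.8, 2.6]
grip_width: 0.0201
```

Call:
apply_moves:
  plan: [0.0005,0,0,0,0,0,0.001,0,0,0,0,0,0.001,0,0,0,0,0,0.001,0,0,0,0,0,0.001,0,0,0,0,0,0.001,0,0,0,0,0,0.001,0,0,0,0,0]

```text
clock: 23.2
eef_pos: [0.5389, -0.0239, 0.0546]
tool_rot: [0.674, 0.738, -0.018, 0.02]
ft_force: [1.4, -19.1, 2.5]
grip_width: 0.0203
```

```bash
python3 - <<'E'
from h import *
o=sensors.get_obs();print(o['ft_force'],o['ft_torque'],o['eef_pos'],R.from_quat(o['tool_rot']).as_matrix()[:,0])
snap('wrist','w19'); crop('w19',220,130,420,300,4)
E
```

```text
[  1.42990093 -19.11978636   2.4827206 ] [-3.83195617 -0.22626967  0.17614237] [ 0.53893239 -0.02393302  0.0545715 ] [-0.09125319  0.99433273 -0.05454611]
```

View pics/w19_c220_130.png

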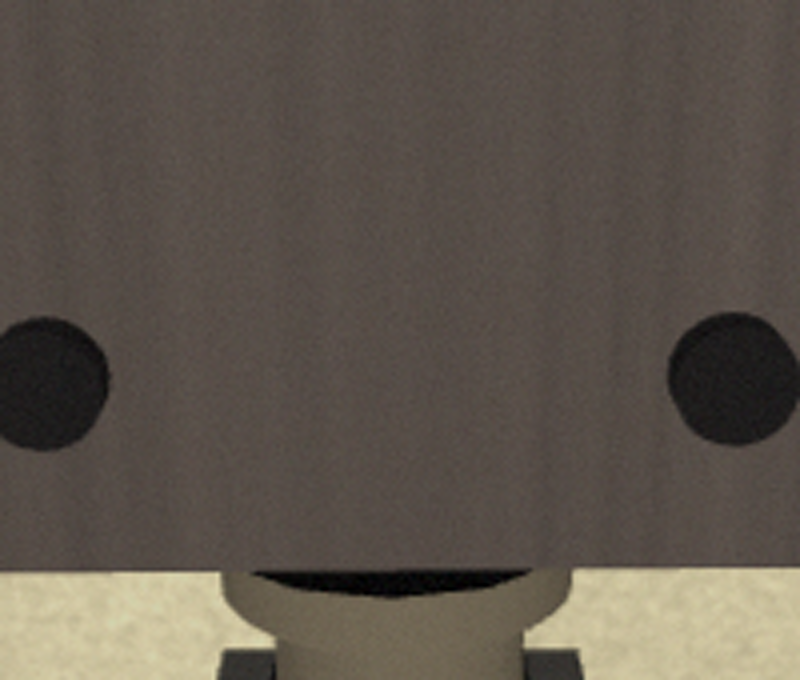

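Call:
apply_moves:
  plan: [-0.001,0,0,0,0,0,-0.002,0,0,0,0,0,-0.003,0,0,0,0,0]

```text
clock: 23.5
eef_pos: [0.5389, -0.0239, 0.0545]
tool_rot: [0.673, 0.739, -0.016, 0.018]
ft_force: [-0.4, -9.7, 3.6]
grip_width: 0.02
```

Call:
apply_moves:
  plan: [0,0,0,0,0,0,0,0,0,0,0,0,0,0,0,0,0,0,0,0,0,0,0,0,0,0,0,0,0,0,0,0,0,0,0,0,0,0,0,0,0,0]
  grip: 0.06

```text
clock: 24.08
eef_pos: [0.5385, -0.0192, 0.0537]
tool_rot: [0.672, 0.74, -0.013, 0.015]
ft_force: [-0.1, 0.0, -0.0]
grip_width: 0.0599
```

```bash
python3 - <<'E'
from h import *
delta([.545,-.08,.15],95.5)
snap('wrist','w20')
E
```

```text
pos [ 0.5385 -0.0192  0.0537] t 24.08 F [-0.07  0.01 -0.03] grip 0.0599
delta [-0.0649  0.0006 -0.0938] [-0.0002  0.0399  0.0006]
```

View pics/w20.png

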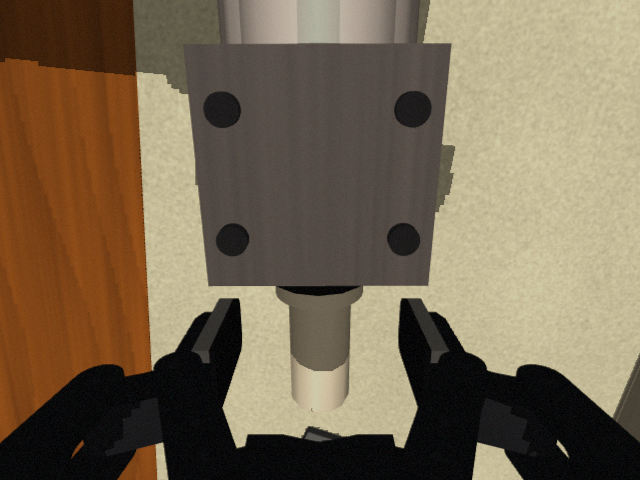

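Call:
apply_moves:
  plan: [-0.005,0,-0.01,0,0,0,-0.008,0,-0.025,0,0,0,-0.012,0,-0.04,0,0.01,0,-0.02,0,-0.06,0,0.02,0,-0.03,0,-0.08,0,0.03,0,-0.045,0,-0.1,0,0.04,0,-0.065,0,-0.11,0,0.04,0,-0.09,0,-0.12,0,0.04,0,-0.12,0,-0.12,0,0.04,0,-0.12,0,-0.12,0,0.04,0,-0.12,0,-0.12,0,0.04,0,-0.12,0,-0.12,0,0.04,0]

```text
clock: 25.13
eef_pos: [0.5492, -0.1342, 0.1787]
tool_rot: [0.673, 0.74, 0.0, -0.0]
ft_force: [-0.3, 0.6, 1.1]
grip_width: 0.0599
```

```bash
python3 - <<'E'
from h import *
delta([.545,-.08,.15],95.5)
snap('wrist','w21');snap('scene','c21'); crop('c21',270,170,380,280,6)
snap('side','s21'); crop('s21',230,200,330,300,6)
E
```

```text
pos [ 0.5492 -0.1342  0.1787] t 25.13 F [-0.3  0.6  1.1] grip 0.0599
delta [0.0543 0.001  0.0287] [-0.0002 -0.0005 -0.0006]
```

View pics/w21.png

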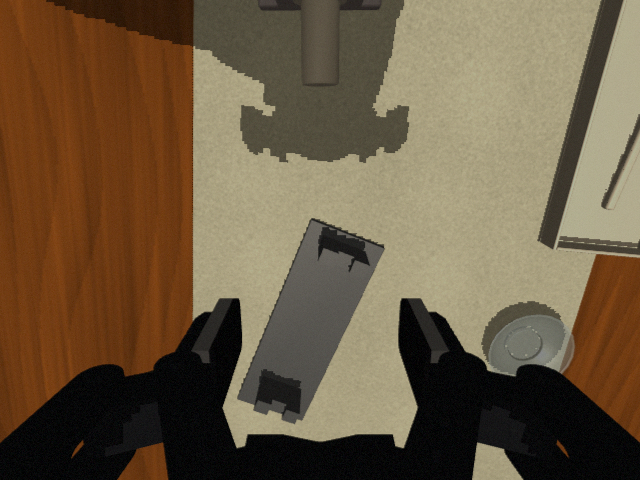

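View pics/c21_c270_170.png

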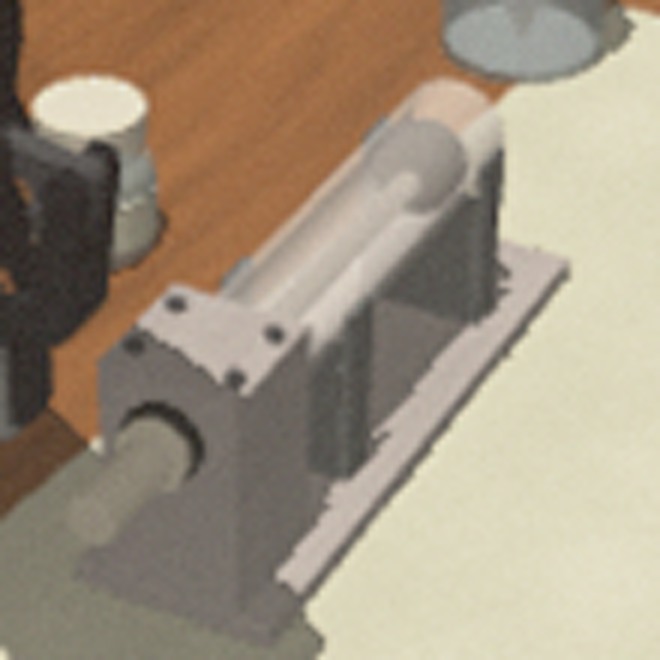

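View pics/s21_c230_200.png

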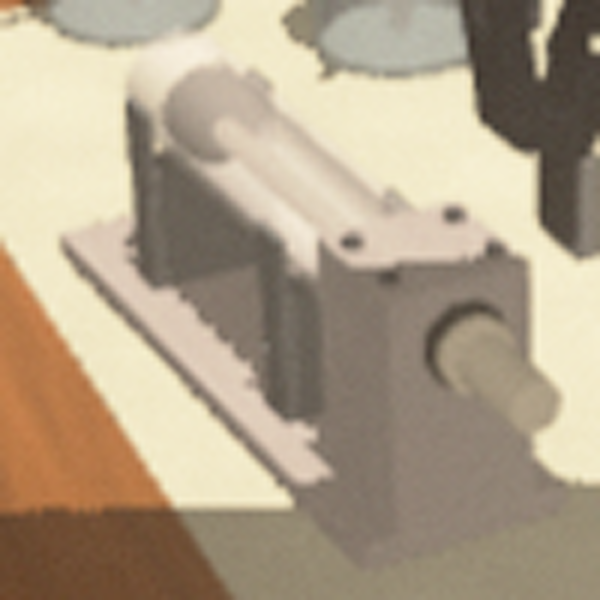

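Call:
apply_moves:
  plan: [0.03,0,0,0,0,0,0.06,0,0,0,0,0,0.08,0,0,0,0,0,0.08,0,0,0,0,0,0.08,0,0,0,0,0,0.08,0,0,0,0,0,0.08,0,0,0,0,0]

```text
clock: 25.87
eef_pos: [0.5419, -0.055, 0.1785]
tool_rot: [0.672, 0.74, -0.0, 0.0]
ft_force: [-0.5, -0.6, -0.2]
grip_width: 0.0597
```

```bash
python3 - <<'E'
from h import *
delta([.545,-.08,.15],95.5)
snap('wrist','w22'); crop('w22',240,80,400,220,5)
d=np.array([np.cos(np.radians(95.5)),np.sin(np.radians(95.5)),0])
m=np.array([.5364,.0056,0])
for s,z in((0,.107),(8,.115),(-6,.105),(-50,.101)): print(s,z,(proj('w22',m+d*s/1e3+[0,0,z])-[240,80])*5)
E
```

```text
pos [ 0.5419 -0.055   0.1785] t 25.87 F [-0.51 -0.65 -0.16] grip 0.0597
delta [-0.0252  0.0007  0.0285] [-0.0001  0.0003 -0.0003]
0 0.107 [397.0796314  292.03200633]
8 0.115 [397.07498971 220.811117  ]
-6 0.105 [397.07677683 344.54611419]
-50 0.101 [397.04220699 705.65746602]
```

View pics/w22_c240_80.png

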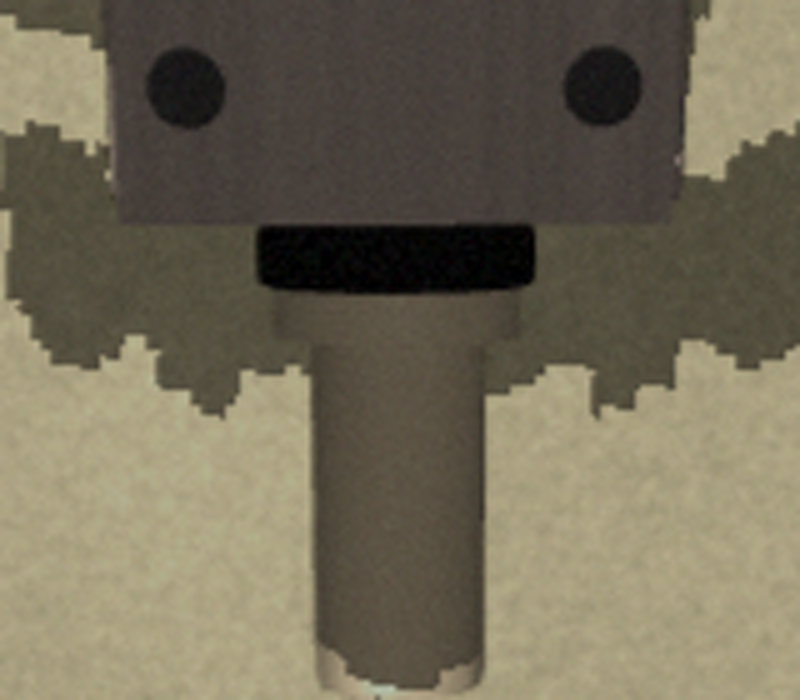

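```bash
python3 -c "
from workcell import bot
print(bot.job_done())"
```

```text
the job is handed in; nothing more can be done
None
```

The rod is seated in the extruder and I handed the job in at about 26 s; no verdict is reported back.

**What I did**
- I gripped the rod about 30 mm behind its balance point and lifted it out of the rest. I put its tip about 118 mm into the bore with no noticeable contact force, and let go.
- I gripped it again at the middle of the handle and levelled it, because the handle had dropped about 7 mm after release. I then pushed the piston inward against about 10 N of drag.
- I pressed the collar onto the buffer ring with about 19 N at the wrist, roughly 9–10 N of it on the ring, for over half a second. I eased off, let go and backed away.

**Last checks**
- The wrist picture shows the collar flush on the buffer ring and the rod in line with the bore, both within about 1 mm of where they should be.
- The scene and side pictures show the piston near the far end of the tube. I had no direct reading of its position.
- The wrist force after letting go was about zero, the gripper is clear of everything, and I saw no bystander moved in the pictures taken.

**What disagreed**
- The fingertips end about 24 mm short of the stated TCP, so my first grasp only pinched the top of the rod. I opened, went 17 mm lower and gripped again; the rod stayed in the rest.

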